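# Check a batch of porcelain burner collars in the toggle-clamp jig

## Task

Check the loose porcelain rings in the jig: slip every ring on the table over the jig's spindle, put the aluminium pressure cap on top, and swing the toggle clamp's handle over centre so that its foot holds the cap down; then swing the gauge in to its stop beside the stack and fully back again, and throw the clamp fully open. Then unload: lay every ring flat on the plywood board, not on one another, and stand the cap closed end up on the cork mat. Never clamp on bare porcelain, and leave the other things on the table where they are.

Things in the scene. Friction and masses are not known exactly. Their poses are not given: they have to be found in the camera images.
- ring1_mid (a point): a white glazed porcelain burner collar: a flat ring 62 mm across, 34 mm bore, 14 mm high, small dark air holes round its edge, about 70 g, lying flat on the table. Two or three identical ones are there, one may be absent. The point is at its centre, half-way up (7 mm above its underside); z is its axis
- ring2_mid (a point): a second, identical porcelain ring
- ring3_mid (a point): a third, identical porcelain ring
- cap_mid (a point): the pressure cap: a turned aluminium cup 44 mm across and 33 mm high, closed end up, with a 34 mm bore 27 mm deep open below (about 90 g); it stands on the cork mat at the start. The point is on its axis, half-way up (16.5 mm above its lower rim); z points out of the closed end
- jig: the check jig, bolted down: steel base plate with pedestal and spindle, toggle clamp, swing gauge. Origin on the table under the spindle axis; x along the plate away from the clamp, z up. Plate x -185..+85, y -75..+75, 12 mm thick; clamp riser and cheeks x -180..-85, 50 mm wide, 117 mm high. Handle and arm move in the x-z plane, their pins along y
- seat (a point): centre of the pedestal's top (48 mm across), 30 mm above the table; axes as the jig's. The spindle rises 52 mm above it, 29 mm across (2.5 mm play all round in rings and cap), its last 10 mm tapering to 18 mm. Stacked ring centres lie 7, 21, 35 mm above it; the cap, resting on the top ring, has its centre 44.5 mm above it over two rings, 58.5 mm over three
- handle_pin (a point): the clamp handle's hinge, 113 mm above the table and 152 mm behind the spindle axis (jig -x), pin along jig y; axes as the jig's
- handle_grip (a point): middle of the red plastic grip of the clamp handle, a round bar 22 mm thick, 125 mm from the hinge; the grip ends 31 mm beyond this point. It moves on a circle about the hinge
- clamp_handle (a joint): clamp handle angle, rad. 0 = open: leaning back away from the spindle (jig -x), 9 degrees above level, arm thrown up and back. Grows as it is raised towards the spindle; stop at 1.45 = upright, clamp locked. The linkage is at dead centre at 1.36; beyond it the sprung foot holds the handle on its stop, and it must be pulled back through it. Needs 2 to 10 N at the grip; stays put at either end
- clamp_foot: the rubber foot, 24 mm across, on a sprung spindle at the end of the clamp arm. Locked, it stands over the spindle axis facing down and takes stacks of two or three rings with the cap (spring travel 30 mm; about 4 to 9 N). Origin on its spindle, 19 mm behind the foot's face
- gauge (a joint): swing gauge angle about its upright pin (jig x 52, y 62 mm), rad. 0 = parked: bar 10 degrees off jig +x towards -y. Grows clockwise seen from above; stop at 1.40: bar along jig -y, blade facing the stack with 4 mm gap. Bar 40 to 48 mm above the table; blade 62 mm along it, 84 mm high. Under 1 N at the knob; stays where left
- gauge_hinge (a point): a point on the gauge's pin axis, at the height of the knob's grip point; axes as the jig's
- gauge_knob (a point): grip point of the black upright knob (20 mm across, from 48 to 98 mm above the table) at the end of the gauge bar, 138 mm from the pin, 85 mm above the table
- board: a bare plywood ware board 110 (x) x 320 (y) x 18 mm, fixed. Origin at the centre of its underside; long side along its y
- mat: a cork mat 100 (x) x 150 (y) x 3 mm, fixed. Origin at the centre of its underside
- bowl: bystander: small white bowl, 100 mm across, 42 mm high
- cup: bystander: white cup, 76 mm across, 70 mm high
- rule: bystander: steel rule 300 x 30 x 2 mm, origin at its middle, lying along its x
- eggcup: bystander: white egg cup, 48 mm across, 55 mm high
- tape: bystander: roll of orange tape, 90 mm across, 24 mm high
Things that resemble listed ones, but are neither listed nor needed, are in the scene too. What is shaped like the part that bears ring2_mid but pink is not meant.

How it is judged:
By the outcome, as a careful person would: the job done as asked, in the order asked, and still so for the second after the job is handed in, with the robot touching nothing.
Of ring1, ring2, ring3 only 2 to 3 are there at a start; the rules pass over those that are not, and their reading is None.
At some moment in a run one of ring1, ring2, ring3, cap may be knocked a few centimetres aside while the robot is not near it.
Once in a run the grip may slacken for a moment while it holds something.
It also fails if it takes over 210 s, if anything falls off the work surface, if the arm or the gripper's body presses on something with over 40 N, if the wrist force passes 120 N, or if a joint passes its speed limit or range.

## Robot

A 6-joint arm with a two-finger parallel gripper is mounted at the origin on the work surface. World frame = base frame: x ahead of the robot, y to its left, z up, the work surface at z = 0. Lengths are in mm, angles in rad, forces in N, time in s.
With the tool pointing down it reaches from about 275 to 750 mm from the base axis. Payload 10.2 kg.
Tool frame: the origin (TCP) lies between the finger pads; the fingertips stand 17 mm ahead of it and the grasp point (between the pads) lies 2 mm behind it (tips_ahead is the distance from the TCP to the fingertips, in mm); z points along the fingers, y is the line along which they close (so a half turn about z gives the same grasp; the last joint's range is limited). The gripper opens to 85 mm and grips with 20 to 120 N. Pads are 22 mm wide; open, the fingers measure 114 mm over their backs; the gripper's body (76 mm by 85 mm) begins 54 mm behind the grasp point. The pads swing forward as they close: fully open they stand 13 mm farther back than shut.
Start: joints at [0.897, 0.313, 1.498, -0, 1.331, -0.223], TCP at [228.748, 472.552, 248.294] pointing down, gripper open.
Joint ranges: [-2.94, 2.94], [-0.97, 2.17], [0.19, 2.56], [-1.23, 4.37], [0.02, 3.11], [-2.88, 2.88]. Speed limits (rad/s): [2.39, 2.39, 3.01, 3.14, 3.14, 3.14].

## Interface

Orientations are given as a unit quaternion [w, x, y, z].
In Python, from rig import sense, capture, finish_job, boxes_of, tips_ahead gives the robot as it stands.
- The arm moves only by the tool drive_tool, never from a script. Its argument "commands" is text: rows parted by semicolons, each of 7 numbers parted by spaces: the shift along the world's x, y, z in units of 0.1 m (1.0 is 0.1 m), then the turn, a rotation vector about the world's x, y, z in units of pi/4 rad (1.0 is pi/4 rad), then the opening in per cent of the stroke, from 0 (shut) to 100 (fully open). A call has 1 to 20 rows; each row shifts and turns the commanded pose from where the row before left it; what a row does not reach is not made up. A row lasts 1/12 s, in which the tool goes at most 41.7 mm and 7.16 degrees, less where a joint would pass 70% of its speed; a pose out of reach is approached as far as the arm can. A call with a number of a shift or a turn outside -1 to 1 is refused whole. A call with a gripper value outside its range is refused whole. The fingers move at their own pace and stop on an object; "force" is the grip in N (left out, the last holds). Time passes only in rows, so rows that do not move let the fingers close. It gives the time, the measured TCP pose, the force, the opening and the grip force at its end, in the units of the state.
- sense(): the state, without advancing time (a new reading comes with each control period).
- capture(name): name is "scene" or "top" or "wrist"; returns a dict with "pixels" (384x512x3 uint8, blue, green, red), "fov_y" (degrees; the focal length in pixels is half the picture's height over the tangent of half this angle, whatever the lens; pixels are square), "cx", "cy" (the principal point, pixels), "position" and "attitude" of the camera in the world; the wrist camera has in their place "tool_from_camera" (4x4, takes a point from camera to tool coordinates, whose origin is the TCP and whose axes are the flange's). Camera axes: x right, y down, z forward; pixel columns grow to the right and rows downward; lengths in mm; the calibration is good to about 2 mm. A picture is of the moment at which its call begins: read the wrist's pose just before it. There is no depth.
- finish_job(): hands the job in; it is judged then, once.
Trained networks look in a picture, given as the dict that the camera call returned (one of the last four; its "shot" number tells which), for a name from the list of things; names that differ only in an ending like _2 or _b are one class to them, and where a whole thing is asked for, a point or a joint stands for the part that bears it (a point fixed in the world has none). Each returns a list of dicts, best first, with "confidence" (0 to 1); they miss things now and then, are a little off and sometimes report something else, mostly with a low value. They report only what shows in the picture. A call takes as long as a camera call. They do not tell look-alikes from the thing itself.
- boxes_of(picture, name): "position" ([column, row] in pixels, amid what is visible of it).
The state is a dict: "time_s": time; "joints": joint angles; "dq": joint speeds; "tau": joint torques, N m; "eef_pos": TCP position; "ee_rot": TCP orientation; "force": force on the tool from outside, world axes, zero at the start; "wrist_torque": the same for the moment, N m; "grip_width": opening from 0.0 (shut) to 1.0 (fully open); "grip_force": force on a finger pad.
Only numpy, scipy, OpenCV 4.12 (cv2) and the standard library are available. Lean on these libraries where they do the work, as an engineer would, in place of code of your own. Each camera call takes 0.05 s, during which the arm holds its last target. There are 200 camera calls.

## Working session

There is one attempt and no reset: what is moved stays moved. The work goes in short steps, Python scripts to look and compute and a tool call to move; the robot and the scene stay as the last step left them, time stands still between calls to the robot, and variables do not carry over. Pictures are saved under pics/ and viewed, at most 14 in all, crops included, and the job is handed in when it is done.

Besides the shell and the picture viewer there is one more tool, called after "Request:" by a JSON object that holds its "name" and its "arguments". drive_tool: Moves the arm, as the interface text tells. Shifts and turns lie within -1 to 1; 1 stands for 0.1 m of shift or pi/4 rad of turn. Its arguments: {"type":"object","properties":{"commands":{"type":"string"},"force":{"type":"number"}},"required":["commands"]}

```bash
ls; mkdir -p pics; cat > h.py <<'E'
import numpy as np, cv2
from rig import *
from scipy.spatial.transform import Rotation as R
def rot(q): return R.from_quat([q[1],q[2],q[3],q[0]]).as_matrix()
def campose(p,s=None):
    if 'tool_from_camera' in p:
        T=np.array(p['tool_from_camera']); Rt=rot(s['ee_rot'])
        return Rt@T[:3,:3], Rt@T[:3,3]+np.array(s['eef_pos'])
    a=np.array(p['attitude']); 
    return (rot(a) if a.size==4 else a.reshape(3,3)), np.array(p['position'])
def foc(p): return p['pixels'].shape[0]/2/np.tan(np.radians(p['fov_y']/2))
def toz(p,uv,z,s=None):
    M,o=campose(p,s); f=foc(p)
    d=M@np.array([(uv[0]-p['cx'])/f,(uv[1]-p['cy'])/f,1]); return o+d*(z-o[2])/d[2]
def proj(p,X,s=None):
    M,o=campose(p,s); c=M.T@(np.array(X,float)-o); f=foc(p); return np.array([p['cx']+f*c[0]/c[2],p['cy']+f*c[1]/c[2]])
def shot(n): 
    s=sense(); p=capture(n); return p,s
E
python3 - <<'E'
from h import *
print(sense())
Z=dict(ring1_mid=7,cap_mid=19,jig=12,seat=30,handle_grip=130,gauge_knob=85,clamp_foot=200,board=18,mat=3,bowl=20,cup=35,rule=2,eggcup=30,tape=12)
for n in ['top','scene']:
    p,s=shot(n); cv2.imwrite(f'pics/{n}0.png',p['pixels']); print(n,{k:v for k,v in p.items() if k!='pixels'})
    for k,z in Z.items():
        print(k,[(np.round(b['position']).tolist(),round(b['confidence'],2),np.round(toz(p,b['position'],z)).tolist()[:2]) for b in boxes_of(p,k)[:5]])
E
```

```text
pics
{'time_s': 0.0, 'joints': array([ 8.96557700e-01,  3.13490952e-01,  1.49845137e+00,  3.50999291e-05,
        1.33098489e+00, -2.23401825e-01]), 'dq': array([ 8.51226615e-04, -8.17131440e-04,  4.19338287e-04,  2.33669072e-03,
        5.28811050e-04, -2.00805803e-05]), 'tau': array([ 6.50202346e-04, -4.12268043e+01, -2.59746981e+01, -7.67339839e-05,
        4.12889887e-03, -8.90307007e-06]), 'eef_pos': array([228.60722027, 472.35431398, 247.70872338]), 'ee_rot': array([-3.04891515e-04,  2.23518222e-01,  9.74699522e-01, -5.93796438e-04]), 'force': array([-0.63229101,  0.09410375,  0.45227803]), 'wrist_torque': array([-0.05194927, -0.04163693,  0.01031926]), 'grip_force': 0.0, 'grip_width': 0.9962961717449639}
top {'fov_y': 51.122669624202196, 'cx': 253.539932031429, 'cy': 188.75475344990878, 'position': array([ 434.16799442,  -53.69561981, 1521.03539098]), 'attitude': array([ 0.02278944, -0.70055138,  0.71285906, -0.02324599]), 'shot': 1}
ring1_mid [([322.0, 203.0], 0.67, [476.0, -313.0]), ([309.0, 139.0], 0.51, [718.0, -271.0])]
cap_mid [([107.0, 242.0], 0.28, [344.0, 494.0])]
jig
[... 1098 characters left out ...]
8.0, 269.0], 0.81, [464.0, -306.0]), ([235.0, 227.0], 0.49, [440.0, -90.0])]
cap_mid [([307.0, 216.0], 0.57, [622.0, 72.0]), ([285.0, 170.0], 0.51, [410.0, 304.0])]
jig [([287.0, 240.0], 0.23, [621.0, -64.0])]
seat [([311.0, 219.0], 0.84, [644.0, 50.0]), ([285.0, 174.0], 0.69, [433.0, 260.0])]
handle_grip [([331.0, 173.0], 0.72, [642.0, 196.0])]
gauge_knob [([287.0, 243.0], 0.88, [667.0, -155.0])]
clamp_foot []
board [([233.0, 228.0], 0.7, [447.0, -107.0])]
mat [([282.0, 180.0], 0.57, [426.0, 253.0])]
bowl []
cup [([293.0, 146.0], 0.66, [355.0, 478.0])]
rule [([144.0, 257.0], 0.87, [291.0, -348.0])]
eggcup [([247.0, 312.0], 0.9, [678.0, -375.0])]
tape [([333.0, 160.0], 0.52, [537.0, 491.0])]
```

```bash
python3 - <<'E'
import cv2
a=cv2.imread('pics/top0.png')[90:290,80:370]; cv2.imwrite('pics/top0c.png',cv2.resize(a,None,fx=2.7,fy=2.7,interpolation=cv2.INTER_CUBIC))
b=cv2.imread('pics/scene0.png')[100:340,110:410]; cv2.imwrite('pics/scene0c.png',cv2.resize(b,None,fx=2.5,fy=2.5,interpolation=cv2.INTER_CUBIC))
E
```

```text
(no output)
```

View pics/top0c.png

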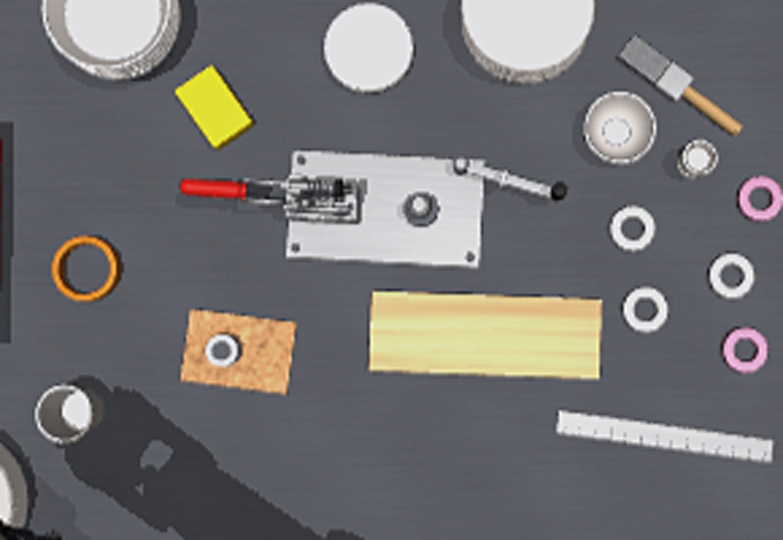

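View pics/scene0c.png

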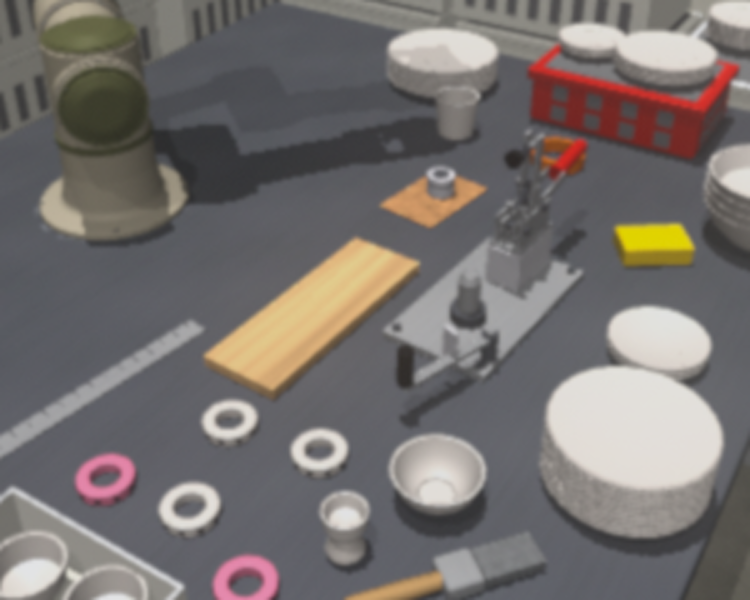

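Top crop: white rings are at about (632,228), (645,309) and (731,275). The two pink ones at (760,198) and (745,350) are look-alikes and not meant. The cap is on the cork at (222,350), the jig spindle at (421,206), the red grip at (212,187), the knob at (558,190), and the board and mat are clear. Next I'll refine these numerically.

```bash
cat >> h.py <<'E'
def white_rings(p,s=None,z=14,amin=40,amax=5000,th=170):
    im=p['pixels']; hsv=cv2.cvtColor(im,cv2.COLOR_BGR2HSV)
    m=((hsv[...,2]>th)&(hsv[...,1]<50)).astype(np.uint8)
    cs,hi=cv2.findContours(m,cv2.RETR_CCOMP,cv2.CHAIN_APPROX_NONE); out=[]
    for i,c in enumerate(cs):
        if hi[0][i][3]>=0 or len(c)<8: continue
        (u,v),(a,b),_=cv2.fitEllipse(c); ar=cv2.contourArea(c)
        if amin<ar and min(a,b)/max(a,b)>.75:
            X=toz(p,(u,v),z,s); d=np.linalg.norm(toz(p,(u+max(a,b)/2,v),z,s)-X)*2
            out.append((round(u,1),round(v,1),np.round(X[:2],1).tolist(),round(d,1),hi[0][i][2]>=0))
    return out
E
python3 - <<'E'
from h import *
p,s=shot('top')
for r in white_rings(p): print(r)
im=p['pixels'];hsv=cv2.cvtColor(im,cv2.COLOR_BGR2HSV)
def seg(m,z,name):
    cs,_=cv2.findContours(m.astype(np.uint8),cv2.RETR_EXTERNAL,cv2.CHAIN_APPROX_NONE); c=max(cs,key=cv2.contourArea)
    W=np.array([toz(p,q[0],z)[:2] for q in c],np.float32); r=cv2.minAreaRect(W); print(name,r)
h,sa,v=[hsv[...,i].astype(int) for i in range(3)]
roi=np.zeros(v.shape,bool); roi[195:240,210:310]=1
seg(roi&(h>12)&(h<32)&(sa>50)&(v>120),18,'board')
roi[:]=0; roi[195:245,140:195]=1
seg(roi&(h>3)&(h<25)&(sa>60)&(v>90),3,'mat')
roi[:]=0; roi[140:195,183:262]=1
seg(roi&(v>130)&(sa<50),12,'plate')
roi[:]=0; roi[150:170,140:175]=1
seg(roi&((h<8)|(h>172))&(sa>140),132,'grip')
M,o=campose(p)
u=lambda x,y:(x/2.7+80,y/2.7+90)
for n,q,z in [('spindletip',(420,205),82),('gaugepin',(460,165),55),('knob',(558,190),98),('cap',(222,350),36)]: print(n,toz(p,u(*q),z).round(1))
print(tips_ahead)
w,s=shot('wrist'); print(w['tool_from_camera'],w['fov_y'])
E
```

```text
(54.1, 272.6, [233.5, 690.2], np.float64(203.8), np.False_)
(102.5, 242.3, [342.0, 511.1], np.float64(75.4), np.False_)
(161.5, 219.4, [423.5, 290.8], np.float64(41.7), np.True_)
(318.6, 204.2, [470.0, -298.7], np.float64(58.2), np.True_)
(350.6, 191.6, [515.4, -420.3], np.float64(57.7), np.True_)
(313.9, 174.0, [584.1, -284.0], np.float64(58.0), np.True_)
(338.0, 147.4, [683.6, -378.1], np.float64(44.1), np.True_)
(307.8, 136.3, [728.3, -264.7], np.float64(83.6), np.True_)
(329.6, 119.5, [791.3, -349.4], np.float64(42.2), np.False_)
(215.9, 107.0, [847.4, 82.4], np.float64(120.7), np.False_)
(468.2, 86.6, [909.6, -883.5], np.float64(119.5), np.True_)
board ((438.8372802734375, -75.32290649414062), (319.65167236328125, 110.7800064086914), 86.9651870727539)
mat ((421.83087158203125, 269.53289794921875), (150.45257568359375, 101.52584075927734), 81.89411926269531)
plate ((617.4229125976562, 64.70177459716797), (294.5122375488281, 151.8897705078125), 85.88190460205078)
grip ((632.7531127929688, 272.7116394042969), (83.75224304199219, 21.204193115234375), 85.40333557128906)
spindletip [611.6   8.   82. ]
gaugepin [668.8 -46.2  55. ]
knob [ 626.4 -175.4   98. ]
cap [422.7 283.3  36. ]
17.0
[[-2.86929751e-04 -9.52899797e-01 -3.03285172e-01  7.78605255e+01]
 [ 9.99999294e-01 -6.23056691e-04  1.01152669e-03 -6.62156317e-01]
 [-1.15284743e-03 -3.03284668e-01  9.52899303e-01 -1.25747874e+02]
 [ 0.00000000e+00  0.00000000e+00  0.00000000e+00  1.00000000e+00]] 64.34182950512931
```

Request:
{"name": "drive_tool", "arguments": {"commands": "0.2 -0.25 0 0 0 0.08 100;0.2 -0.25 0 0 0 0.08 100;0.2 -0.25 0 0 0 0.08 100;0.2 -0.25 0 0 0 0.08 100;0.2 -0.25 0 0 0 0.08 100;0.2 -0.25 0 0 0 0.08 100;0.2 -0.25 0 0 0 0 100;0.2 -0.25 0 0 0 0 100;0.2 -0.25 0 0 0 0 100;0.2 -0.25 0 0 0 0 100;0.2 -0.25 0 0 0 0 100;0.2 -0.25 0 0 0 0 100;0.2 -0.25 0 0 0 0 100;0.2 -0.25 0 0 0 0 100;0.2 -0.25 0 0 0 0 100;0.2 -0.25 0 0 0 0 100;0.2 -0.25 0 0 0 0 100;0.2 -0.25 0 0 0 0 100;0.1 -0.1 0 0 0 0 100;0 0 0 0 0 0 100"}}

```text
time_s: 3.27
eef_pos: [600.0, 10.1, 247.5]
ee_rot: [-0.0, 0.038, 0.999, -0.0]
force: [-0.6, 1.1, -0.2]
grip_width: 0.999
grip_force: 0.0
```

```bash
python3 - <<'E'
from h import *
w,s=shot('wrist'); cv2.imwrite('pics/w1.png',w['pixels'])
print(s['eef_pos'],s['joints'].round(2)); M=rot(s['ee_rot']); print('theta',np.degrees(np.arctan2(M[1,1],M[0,1])),M[:,2])
for k,z in [('seat',30),('gauge_knob',85),('clamp_foot',200)]: print(k,[(np.round(b['position']).tolist(),round(b['confidence'],2),np.round(toz(w,b['position'],z,s)).tolist()[:2]) for b in boxes_of(w,k)[:3]])
E
```

```text
[600.00678748  10.06912321 247.47424603] [-0.18  0.48  1.26 -0.    1.4  -1.67]
theta 85.60126415413585 [-4.21977553e-04 -2.97989879e-04 -9.99999867e-01]
seat [([328.0, 186.0], 0.96, [627.0, 86.0])]
gauge_knob [([149.0, 222.0], 0.9, [634.0, -108.0]), ([29.0, 167.0], 0.5, [568.0, -213.0])]
clamp_foot [([438.0, 254.0], 0.7, [625.0, 120.0])]
```

View pics/w1.png

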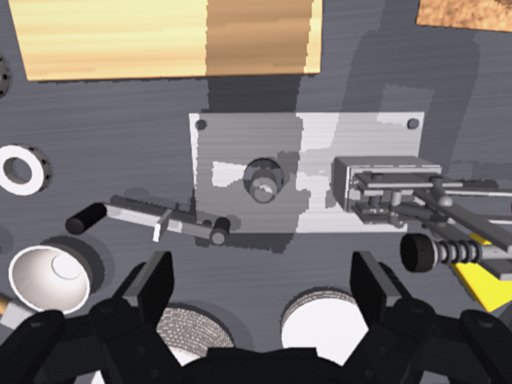

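The wrist view shows the spindle tip at (263,187), plate corners at (190,113) and (424,112), the gauge pin top at (219,235), the knob top near (78,222) and the clamp foot at (412,253).

```bash
python3 - <<'E'
from h import *
w,s=shot('wrist'); M,o=campose(w,s); print('cam',o.round(),M[:,2].round(2))
P={}
for n,q,z in [('tip',(263,189),82),('base',(263,180),30),('c1',(190,113),12),('c2',(424,112),12),('b1',(201,125),12),('b2',(413,123),12),('pin',(219,237),60),('foot',(406,252),230)]:
    P[n]=toz(w,q,z,s); print(n,P[n].round(1))
d=P['c2']-P['c1']; print(np.linalg.norm(d),np.degrees(np.arctan2(-d[1],-d[0])))
# jig O from corners: jig(85,-75),( -185,-75)
a=np.arctan2(-d[1],-d[0]); jx=np.array([np.cos(a),np.sin(a)]); jy=np.array([-jx[1],jx[0]])
print('O from c1,c2',P['c1'][:2]-85*jx+75*jy, P['c2'][:2]+185*jx+75*jy, 'pin',P['pin'][:2]-52*jx-62*jy)
O=P['tip'][:2]
for q in [(85,-75,12),(-185,-75,12),(85,75,12),(0,0,82),(0,0,30),(52,62,60)]: print(q,proj(w,[*(O+q[0]*jx+q[1]*jy),q[2]],s).round(0))
E
```

```text
cam [520.  19. 374.] [ 0.3  -0.02 -0.95]
tip [606.9  14.1  82. ]
base [611.4  14.   30. ]
c1 [530.8 -64.   12. ]
c2 [549.4 203.7  12. ]
b1 [545.1 -53.2  12. ]
b2 [560.9 192.1  12. ]
pin [666.2 -39.9  60. ]
foot [603.2  89.1 230. ]
268.3336486462429 -93.95839680196768
O from c1,c2 [611.53434177  15.62174409] [611.41931002  13.95936792] pin [607.90153607  16.25334036]
(85, -75, 12) [188. 109.]
(-185, -75, 12) [424. 108.]
(85, 75, 12) [197. 230.]
(0, 0, 82) [263. 189.]
(0, 0, 30) [263. 176.]
(52, 62, 60) [217. 236.]
```

Request:
{"name": "drive_tool", "arguments": {"commands": "0 -0.3 0 0 0 0 100;0 -0.3 0 0 0 0 100;0 -0.3 0 0 0 0 100;0 -0.3 0 0 0 0 100;0 -0.3 0 0 0 0 100;0 -0.3 0 0 0 0 100;-0.04 -0.3 0 0 0 0 100;-0.04 -0.3 -0.1 0 0 0 100;-0.04 -0.3 -0.2 0 0 0 100;-0.04 -0.24 -0.3 0 0 0 100;0 0 -0.3 0 0 0 100;0 0 -0.2 0 0 0 100;0 0 0 0 0 0 100"}}

```text
time_s: 4.6
eef_pos: [581.0, -279.8, 133.9]
ee_rot: [-0.003, 0.037, 0.999, 0.002]
force: [0.2, -0.6, -0.7]
grip_width: 1.0
grip_force: 0.0
```

```bash
python3 - <<'E'
from h import *
w,s=shot('wrist'); cv2.imwrite('pics/w2.png',w['pixels'])
print(s['eef_pos'],s['joints'].round(2))
print(boxes_of(w,'ring1_mid'))
for r in white_rings(w,s,14,amin=1000,th=150): print(r)
print(white_rings(capture('top'))[3:6])
E
```

```text
[ 581.04825422 -279.81860244  133.91690992] [-0.63  0.68  1.24  0.    1.23 -2.13]
[{'position': [211.8, 34.9], 'confidence': 0.78}]
(254.3, 196.7, [581.4, -285.8], np.float64(53.7), np.False_)
(76.2, 126.1, [512.8, -420.8], np.float64(66.9), np.True_)
(223.2, 51.5, [467.9, -299.5], np.float64(66.5), np.True_)
[(329.3, 172.9, [587.3, -342.1], np.float64(212.5), np.True_), (307.8, 136.2, [728.6, -264.9], np.float64(72.2), np.True_), (329.6, 119.7, [790.6, -349.5], np.float64(40.5), np.False_)]
```

View pics/w2.png

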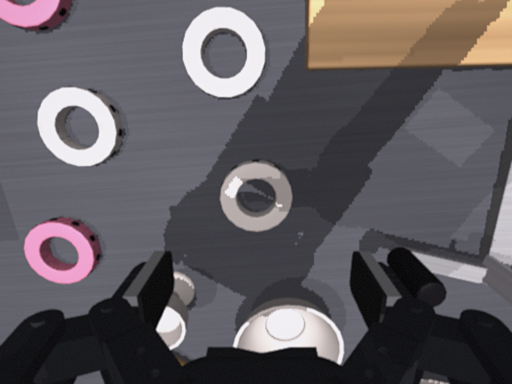

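Request:
{"name": "drive_tool", "arguments": {"commands": "0 -0.05 -0.25 0 0 0 100;0 0 -0.25 0 0 0 100;0 0 -0.25 0 0 0 100;0 0 -0.2 0 0 0 100;0 0 -0.1 0 0 0 100;0 0 -0.08 0 0 0 100;0 0 0 0 0 0 0;0 0 0 0 0 0 0;0 0 0 0 0 0 0;0 0 0 0 0 0 0;0 0 0 0 0 0 0;0 0 0 0 0 0 0;0 0 0 0 0 0 0;0 0 0 0 0 0 0", "force": 40}}

```text
time_s: 5.92
eef_pos: [585.4, -290.6, 30.9]
ee_rot: [0.005, 0.037, 0.999, -0.005]
force: [-0.9, -9.7, 15.8]
grip_width: 0.001
grip_force: 8.1
```

The fingers closed above the ring, because the open pads sit farther back than I allowed for. I'll lift, open and look again.

Request:
{"name": "drive_tool", "arguments": {"commands": "0 0 0.2 0 0 0 0;0 0 0.3 0 0 0 50;0 0 0.3 0 0 0 90;0 0 0.2 0 0 0 90;0 0 0 0 0 0 90;0 0 0 0 0 0 90"}}

```text
time_s: 6.42
eef_pos: [583.3, -286.8, 127.4]
ee_rot: [0.002, 0.037, 0.999, -0.001]
force: [-0.4, 0.2, -0.7]
grip_width: 0.708
grip_force: 0.0
```

```bash
cat >> h.py <<'E'
def ringlook(th=110,z=14):
    w,s=shot('wrist'); print('t',s['time_s'],'pos',s['eef_pos'].round(1),'w',round(s['grip_width'],3))
    for r in white_rings(w,s,z,amin=1000,th=th): 
        if 45<r[3]<75: print(r)
    return w,s
E
python3 - <<'E'
from h import *
w,s=ringlook(); cv2.imwrite('pics/w3.png',w['pixels'])
E
```

```text
t 6.4167 pos [ 583.3 -286.8  127.4] w 0.708
(275.0, 194.0, [581.6, -276.2], np.float64(60.2), np.True_)
(232.4, 44.2, [468.1, -299.6], np.float64(66.5), np.True_)
```

View pics/w3.png

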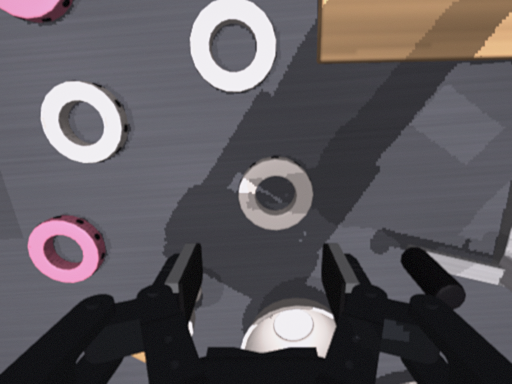

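Request:
{"name": "drive_tool", "arguments": {"commands": "-0.02 0.1 -0.2 0 0 0 100;0 0 -0.25 0 0 0 100;0 0 -0.25 0 0 0 100;0 0 -0.2 0 0 0 100;0 0 -0.13 0 0 0 100;0 0 -0.1 0 0 0 100;0 0 0 0 0 0 100;0 0 0 0 0 0 100;0 0 0 0 0 0 0;0 0 0 0 0 0 0;0 0 0 0 0 0 0;0 0 0 0 0 0 0;0 0 0 0 0 0 0;0 0 0 0 0 0 0"}}

```text
time_s: 7.63
eef_pos: [581.4, -276.9, 13.9]
ee_rot: [0.001, 0.037, 0.999, -0.001]
force: [-1.3, -0.4, 5.6]
grip_width: 0.689
grip_force: 43.6
```

Request:
{"name": "drive_tool", "arguments": {"commands": "0 0 0.15 0 0 0 0;0 0 0.3 0 0 0 0;0 0 0.3 0 0 0 0;0 0 0.3 0 0 0 0;0.03 0.2 0.3 0 0 0 0;0.03 0.3 0 0 0 0 0;0.03 0.3 0 0 0 0 0;0.03 0.3 0 0 0 0 0;0.03 0.3 0 0 0 0 0;0.03 0.3 0 0 0 0 0;0.03 0.3 0 0 0 0 0;0.03 0.3 0 0 0 0 0;0.03 0.3 0 0 0 0 0;0.03 0.25 0 0 0 0 0;0.02 0.14 0 0 0 0 0;0 0 0 0 0 0 0;0 0 0 0 0 0 0"}}

```text
time_s: 9.05
eef_pos: [612.8, 22.4, 147.4]
ee_rot: [0.0, 0.037, 0.999, -0.0]
force: [0.2, 0.2, -0.6]
grip_width: 0.699
grip_force: 43.5
```

```bash
python3 - <<'E'
from h import *
w,s=ringlook(); cv2.imwrite('pics/w4.png',w['pixels']); print(s['grip_width'],s['grip_force'])
for q in [(611,13,82),(611,13,30),(*s['eef_pos'][:2],s['eef_pos'][2])]: print(q,proj(w,q,s).round())
E
```

```text
t 9.05 pos [612.8  22.4 147.4] w 0.699
0.6986097044228071 43.49888718657894
(611, 13, 82) [248. 218.]
(611, 13, 30) [251. 195.]
(np.float64(612.7862774892345), np.float64(22.3604469849547), np.float64(147.38433093920725)) [262. 272.]
```

View pics/w4.png

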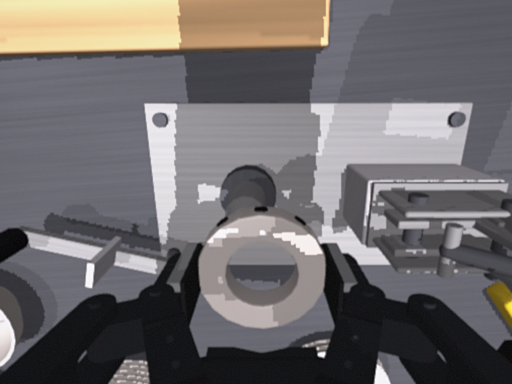

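Ring is held square at (262,267), and the pedestal shows at (248,193) behind it. The ring sits about 10 mm too far in +y, so I'll shift it and lower.

Request:
{"name": "drive_tool", "arguments": {"commands": "0 -0.1 -0.1 0 0 0 0;0 0 -0.2 0 0 0 0;0 0 -0.15 0 0 0 0;0 0 -0.05 0 0 0 0;0 0 -0.05 0 0 0 0;0 0 -0.05 0 0 0 0;0 0 0 0 0 0 0"}}

```text
time_s: 9.68
eef_pos: [612.6, 12.0, 86.8]
ee_rot: [-0.0, 0.037, 0.999, 0.0]
force: [-0.3, 1.0, -0.1]
grip_width: 0.697
grip_force: 43.5
```

```bash
python3 - <<'E'
from h import *
w,s=ringlook(); cv2.imwrite('pics/w5.png',cv2.resize(w['pixels'][150:384,100:420],None,fx=2,fy=2)); print(s['force'],s['wrist_torque'])
E
```

```text
t 9.6833 pos [612.6  12.   86.8] w 0.697
(472.0, 247.6, [648.9, 161.5], np.float64(63.4), np.False_)
[-0.32319916  1.04381248 -0.10021382] [ 0.03459029 -0.03024248 -0.00248879]
```

View pics/w5.png

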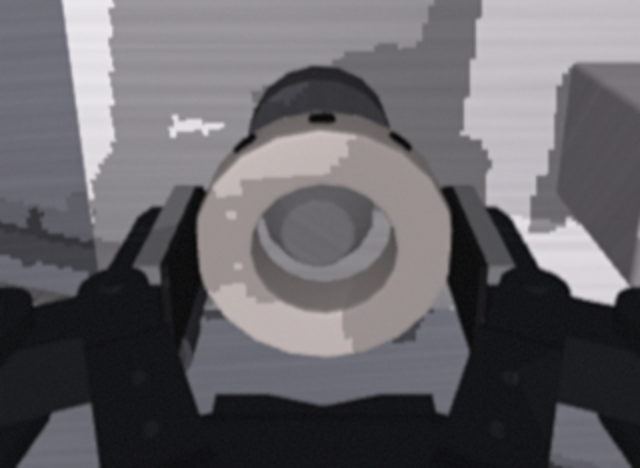

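The spindle tip shows through the bore at (318,232) against a bore centre at (324,248). I'll correct about −2 mm in x and −1.5 mm in y, then lower to the seat.

Request:
{"name": "drive_tool", "arguments": {"commands": "-0.02 -0.015 0 0 0 0 0;0 0 -0.05 0 0 0 0;0 0 -0.08 0 0 0 0;0 0 -0.1 0 0 0 0;0 0 -0.1 0 0 0 0;0 0 -0.06 0 0 0 0;0 0 -0.03 0 0 0 0;0 0 0 0 0 0 0;0 0 0 0 0 0 0"}}

```text
time_s: 10.48
eef_pos: [610.8, 11.1, 45.2]
ee_rot: [0.0, 0.037, 0.999, -0.0]
force: [-0.1, -0.4, -1.0]
grip_width: 0.694
grip_force: 43.5
```

Request:
{"name": "drive_tool", "arguments": {"commands": "0 0 0 0 0 0 100;0 0 0 0 0 0 100;0 0 0 0 0 0 100;0 0 0.2 0 0 0 100;0 0 0.3 0 0 0 100;0 0 0.4 0 0 0 100;-0.14 -0.3 0 0 0 0 100;-0.14 -0.3 0 0 0 0 100;-0.14 -0.3 0 0 0 0 100;-0.14 -0.3 0 0 0 0 100;-0.14 -0.3 0 0 0 0 100;-0.14 -0.3 0 0 0 0 100;-0.14 -0.3 0 0 0 0 100;-0.14 -0.3 0 0 0 0 100;-0.14 -0.3 0 0 0 0 100;-0.14 -0.3 0 0 0 0 100;-0.03 -0.1 0 0 0 0 100;0 0 0 0 0 0 100"}}

```text
time_s: 11.98
eef_pos: [467.0, -301.1, 135.5]
ee_rot: [0.0, 0.039, 0.999, -0.0]
force: [0.3, 0.5, -0.2]
grip_width: 1.005
grip_force: 0.0
```

```bash
python3 - <<'E'
from h import *
w,s=ringlook()
p=capture('top'); cv2.imwrite('pics/t2.png',p['pixels'])
print([r for r in white_rings(p,z=14,th=140) if 35<r[3]<70])
E
```

```text
t 11.9833 pos [ 467.  -301.1  135.5] w 1.005
(263.7, 194.6, [467.4, -299.7], np.float64(60.6), np.True_)
(89.4, 137.6, [408.7, -435.4], np.float64(62.4), np.True_)
[(161.7, 219.5, [423.2, 290.4], np.float64(42.4), np.True_), (338.9, 147.9, [681.8, -381.5], np.float64(45.8), np.True_), (329.3, 119.4, [791.8, -348.3], np.float64(43.1), np.False_)]
```

Request:
{"name": "drive_tool", "arguments": {"commands": "-0.02 0.014 -0.25 0 0 0 100;0 0 -0.25 0 0 0 100;0 0 -0.25 0 0 0 100;0 0 -0.25 0 0 0 100;0 0 -0.13 0 0 0 100;0 0 -0.08 0 0 0 100;0 0 0 0 0 0 100;0 0 0 0 0 0 100;0 0 0 0 0 0 0;0 0 0 0 0 0 0;0 0 0 0 0 0 0;0 0 0 0 0 0 0;0 0 0 0 0 0 0;0 0 0 0 0 0 0"}}

```text
time_s: 13.25
eef_pos: [466.4, -297.9, 16.0]
ee_rot: [0.001, 0.037, 0.999, -0.001]
force: [-1.5, 2.8, 9.6]
grip_width: 0.701
grip_force: 41.4
```

Request:
{"name": "drive_tool", "arguments": {"commands": "0 0 0.15 0 0 0 0;0 0 0.3 0 0 0 0;0 0 0.4 0 0 0 0;0 0 0.4 0 0 0 0;0.14 0.3 0.05 0 0 0 0;0.14 0.3 0 0 0 0 0;0.14 0.3 0 0 0 0 0;0.14 0.3 0 0 0 0 0;0.14 0.3 0 0 0 0 0;0.14 0.3 0 0 0 0 0;0.14 0.3 0 0 0 0 0;0.14 0.3 0 0 0 0 0;0.14 0.3 0 0 0 0 0;0.14 0.3 0 0 0 0 0;0.05 0.1 0 0 0 0 0;0 0 -0.2 0 0 0 0;0 0 -0.15 0 0 0 0;0 0 0 0 0 0 0;0 0 0 0 0 0 0"}}

```text
time_s: 14.83
eef_pos: [610.5, 12.2, 109.5]
ee_rot: [-0.0, 0.037, 0.999, 0.0]
force: [0.3, 0.2, 0.6]
grip_width: 0.703
grip_force: 43.6
```

```bash
python3 - <<'E'
from h import *
w,s=ringlook(); cv2.imwrite('pics/w6.png',cv2.resize(w['pixels'][150:384,100:420],None,fx=2,fy=2)); print(s['force'],s['grip_width'])
E
```

```text
t 14.8333 pos [610.5  12.2 109.5] w 0.703
[0.29351701 0.15333227 0.62310006] 0.7029149270284565
```

View pics/w6.png

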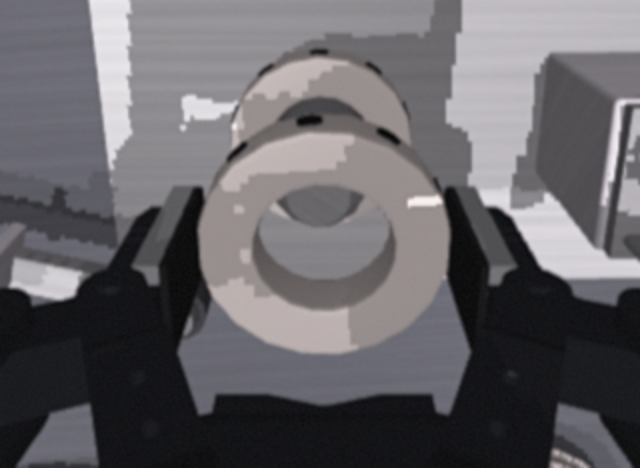

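Ring 1 sits on the spindle. The held ring is aligned to within 1 mm (tip column 320, bore column 324), so I'll lower and release it.

Request:
{"name": "drive_tool", "arguments": {"commands": "0 -0.01 -0.1 0 0 0 0;0 0 -0.07 0 0 0 0;0 0 -0.08 0 0 0 0;0 0 -0.1 0 0 0 0;0 0 -0.08 0 0 0 0;0 0 -0.05 0 0 0 0;0 0 -0.01 0 0 0 0;0 0 0 0 0 0 0;0 0 0 0 0 0 0"}}

```text
time_s: 15.63
eef_pos: [610.8, 11.5, 60.2]
ee_rot: [0.0, 0.037, 0.999, -0.0]
force: [-0.2, -0.0, 0.9]
grip_width: 0.698
grip_force: 43.7
```

Request:
{"name": "drive_tool", "arguments": {"commands": "0 0 0 0 0 0 100;0 0 0 0 0 0 100;0 0 0 0 0 0 100;0 0 0.2 0 0 0 100;0 0 0.3 0 0 0 100;0 0 0.25 0 0 0 100;-0.07 -0.31 0 0 0 0 100;-0.07 -0.31 0 0 0 0 100;-0.07 -0.31 0 0 0 0 100;-0.07 -0.31 0 0 0 0 100;-0.07 -0.31 0 0 0 0 100;-0.07 -0.31 0 0 0 0 100;-0.07 -0.31 0 0 0 0 100;-0.07 -0.31 0 0 0 0 100;-0.07 -0.31 0 0 0 0 100;-0.07 -0.31 0 0 0 0 100;-0.07 -0.31 0 0 0 0 100;-0.07 -0.31 0 0 0 0 100;-0.07 -0.31 0 0 0 0 100;-0.07 -0.29 0 0 0 0 100"}}

```text
time_s: 17.3
eef_pos: [512.1, -422.3, 135.2]
ee_rot: [0.0, 0.037, 0.999, -0.0]
force: [-0.5, 0.0, -0.4]
grip_width: 1.004
grip_force: 0.0
```

```bash
python3 - <<'E'
from h import *
w,s=ringlook(); print(s['joints'].round(2))
p=capture('top'); cv2.imwrite('pics/t3.png',p['pixels'])
E
```

```text
t 17.3 pos [ 512.1 -422.3  135.2] w 1.004
(263.2, 194.9, [512.6, -421.3], np.float64(60.0), np.True_)
(235.4, 62.3, [407.6, -434.4], np.float64(55.7), np.True_)
[-0.87  0.71  1.17 -0.    1.26 -2.36]
```

Request:
{"name": "drive_tool", "arguments": {"commands": "-0.018 0.01 -0.25 0 0 0 100;0 0 -0.25 0 0 0 100;0 0 -0.25 0 0 0 100;0 0 -0.25 0 0 0 100;0 0 -0.13 0 0 0 100;0 0 -0.08 0 0 0 100;0 0 0 0 0 0 100;0 0 0 0 0 0 100;0 0 0 0 0 0 0;0 0 0 0 0 0 0;0 0 0 0 0 0 0;0 0 0 0 0 0 0;0 0 0 0 0 0 0;0 0 0 0 0 0 0"}}

```text
time_s: 18.57
eef_pos: [511.5, -420.1, 16.5]
ee_rot: [0.001, 0.037, 0.999, -0.001]
force: [-1.2, 1.7, 7.5]
grip_width: 0.706
grip_force: 41.9
```

Request:
{"name": "drive_tool", "arguments": {"commands": "0 0 0.15 0 0 0 0;0 0 0.3 0 0 0 0;0 0 0.4 0 0 0 0;0 0 0.35 0 0 0 0;0.07 0.31 0 0 0 0 0;0.07 0.31 0 0 0 0 0;0.07 0.31 0 0 0 0 0;0.07 0.31 0 0 0 0 0;0.07 0.31 0 0 0 0 0;0.07 0.31 0 0 0 0 0;0.07 0.31 0 0 0 0 0;0.07 0.31 0 0 0 0 0;0.07 0.31 0 0 0 0 0;0.07 0.31 0 0 0 0 0;0.07 0.31 0 0 0 0 0;0.07 0.31 0 0 0 0 0;0.07 0.31 0 0 0 0 0;0.07 0.28 0 0 0 0 0;0 0 -0.15 0 0 0 0;0 0 0 0 0 0 0"}}

```text
time_s: 20.23
eef_pos: [608.2, 13.1, 117.9]
ee_rot: [-0.001, 0.036, 0.999, 0.0]
force: [-0.2, -0.9, -1.8]
grip_width: 0.706
grip_force: 43.6
```

```bash
python3 - <<'E'
from h import *
w,s=shot('wrist'); cv2.imwrite('pics/w7.png',cv2.resize(w['pixels'][150:384,100:420],None,fx=2,fy=2)); print(s['eef_pos'],s['force'],s['grip_width'])
E
```

```text
[608.19781363  13.06798355 117.90632662] [-0.20590216 -0.89359532 -1.80114094] 0.706453976584224
```

View pics/w7.png

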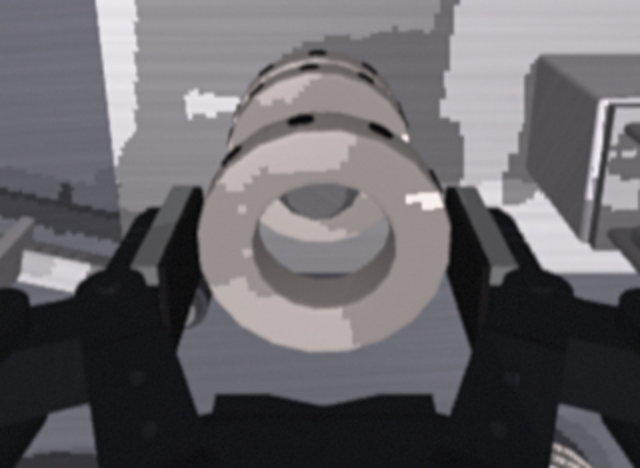

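Both rings are stacked and the third is held. Next is a small correction, then lower.

Request:
{"name": "drive_tool", "arguments": {"commands": "0.025 -0.02 0 0 0 0 0;0 0 -0.07 0 0 0 0;0 0 -0.08 0 0 0 0;0 0 -0.1 0 0 0 0;0 0 -0.08 0 0 0 0;0 0 -0.08 0 0 0 0;0 0 -0.02 0 0 0 0;0 0 0 0 0 0 0;0 0 0 0 0 0 0"}}

```text
time_s: 21.03
eef_pos: [611.6, 9.5, 76.4]
ee_rot: [0.0, 0.037, 0.999, -0.0]
force: [0.4, -0.2, -0.1]
grip_width: 0.703
grip_force: 43.6
```

Request:
{"name": "drive_tool", "arguments": {"commands": "0 0 0 0 0 0 100;0 0 0 0 0 0 100;0 0 0 0 0 0 100;0 0 0.2 0 0 0 100;0 0 0.3 0 0 0 100;0 0 0.25 0 0 0 100;-0.3 0 0 0 0 0 100;-0.3 0.1 0 0 0 0 100;-0.25 0.24 0 0 0 0 100;-0.2 0.3 0 0 0 0 100;-0.15 0.3 0 0 0 0 100;-0.15 0.3 0 0 0 0 100;-0.15 0.3 0 0 0 0 100;-0.15 0.3 0 0 0 0 100;-0.15 0.3 0 0 0 0 100;-0.08 0.3 0 0 0 0 100;0 0.3 0 0 0 0 100;0 0.03 0 0 0 0 100;0 0 0 0 0 0 100"}}

```text
time_s: 22.62
eef_pos: [423.2, 287.6, 151.4]
ee_rot: [0.0, 0.036, 0.999, 0.0]
force: [-0.7, -0.6, 0.3]
grip_width: 1.001
grip_force: 0.0
```

```bash
python3 - <<'E'
from h import *
w,s=shot('wrist'); cv2.imwrite('pics/w8.png',w['pixels']); print(s['eef_pos'],s['joints'].round(2))
print([(b,toz(w,b['position'],36,s)) for b in boxes_of(w,'cap_mid')])
E
```

```text
[423.17863625 287.57644022 151.42488174] [ 0.37  0.38  1.67 -0.    1.09 -1.13]
[({'position': [259.3, 192.3], 'confidence': 0.82}, array([419.42716327, 285.678626  ,  36.        ]))]
```

View pics/w8.png

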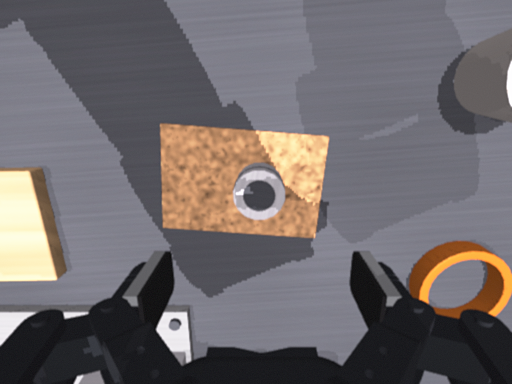

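The cap is at (259,194) on the cork. Its dark centre disc is only about 0.64 of the diameter where the bore would be 0.77, so it reads as a mark on the closed end. I'll grasp it.

Request:
{"name": "drive_tool", "arguments": {"commands": "-0.035 -0.015 -0.25 0 0 0 100;0 0 -0.3 0 0 0 100;0 0 -0.3 0 0 0 100;0 0 -0.25 0 0 0 100;0 0 -0.1 0 0 0 100;0 0 -0.07 0 0 0 100;0 0 0 0 0 0 60;0 0 0 0 0 0 30;0 0 0 0 0 0 0;0 0 0 0 0 0 0;0 0 0 0 0 0 0;0 0 0 0 0 0 0;0 0 0 0 0 0 0;0 0 0 0 0 0 0"}}

```text
time_s: 23.88
eef_pos: [420.7, 285.2, 25.8]
ee_rot: [0.001, 0.037, 0.999, 0.0]
force: [-0.8, -1.5, 6.5]
grip_width: 0.506
grip_force: 40.1
```

Request:
{"name": "drive_tool", "arguments": {"commands": "0 0 0.15 0 0 0 0;0 0 0.3 0 0 0 0;0 0 0.4 0 0 0 0;0 0 0.4 0 0 0 0;0 -0.3 0.3 0 0 0 0;0.08 -0.3 0 0 0 0 0;0.15 -0.3 0 0 0 0 0;0.15 -0.3 0 0 0 0 0;0.15 -0.3 0 0 0 0 0;0.15 -0.3 0 0 0 0 0;0.2 -0.3 0 0 0 0 0;0.2 -0.3 0 0 0 0 0;0.25 -0.24 0 0 0 0 0;0.3 -0.11 0 0 0 0 0;0.3 0 0 0 0 0 0;0.12 0 0 0 0 0 0;0 0 0 0 0 0 0;0 0 0 0 0 0 0"}}

```text
time_s: 25.38
eef_pos: [624.7, 10.6, 178.8]
ee_rot: [-0.0, 0.037, 0.999, -0.0]
force: [-0.3, 0.1, -0.9]
grip_width: 0.504
grip_force: 41.2
```

```bash
python3 - <<'E'
from h import *
w,s=shot('wrist'); cv2.imwrite('pics/w9.png',cv2.resize(w['pixels'][120:354,100:420],None,fx=2,fy=2)); print(s['eef_pos'],s['force'],s['grip_width'])
for q in [(608.5,10.5,72),(608.5,10.5,82)]: print(proj(w,q,s))
E
```

```text
[624.73362415  10.56611883 178.82469461] [-0.33247746  0.14158967 -0.93475281] 0.5042910705753935
[260.36926682 180.36224671]
[260.33438354 183.76528904]
```

View pics/w9.png

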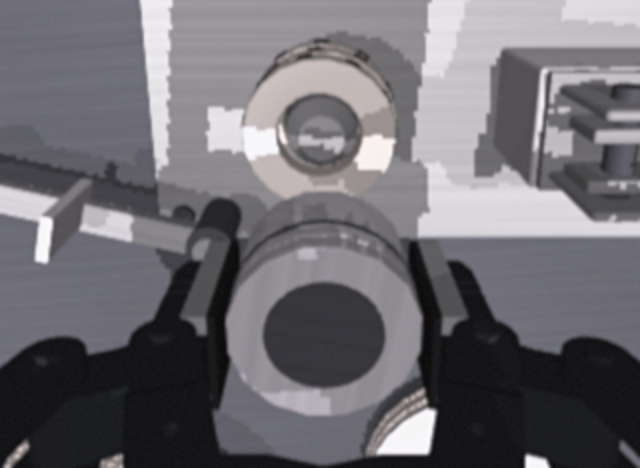

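```bash
python3 - <<'E'
from h import *
w,s=shot('wrist'); X=toz(w,(262.5,286),s['eef_pos'][2]+10.2,s); print(X-s['eef_pos'])
X=toz(w,(262,292),s['eef_pos'][2]+10.2,s); print(X-s['eef_pos'])
print(toz(w,(261.5,185),82,s))
E
```

```text
[ 0.60921832 -0.0856047  10.2       ]
[ 3.65956147 -0.52969899 10.2       ]
[609.16294025  11.45963042  82.        ]
```

The picture shows three rings stacked and the cap held closed end up. I'll move over the spindle and lower.

Request:
{"name": "drive_tool", "arguments": {"commands": "-0.165 0 0 0 0 0 0;0 0 -0.2 0 0 0 0;0 0 -0.25 0 0 0 0;0 0 -0.15 0 0 0 0;0 0 -0.08 0 0 0 0;0 0 -0.05 0 0 0 0;0 0 -0.05 0 0 0 0;0 0 -0.04 0 0 0 0;0 0 0 0 0 0 0;0 0 0 0 0 0 0"}}

```text
time_s: 26.32
eef_pos: [608.6, 10.5, 97.2]
ee_rot: [0.0, 0.037, 0.999, -0.0]
force: [0.8, 0.5, -1.5]
grip_width: 0.504
grip_force: 41.2
```

Request:
{"name": "drive_tool", "arguments": {"commands": "0 0 -0.02 0 0 0 0;0 0 0 0 0 0 0;0 0 0 0 0 0 80;0 0 0 0 0 0 100;0 0 0 0 0 0 100;0 0 0.2 0 0 0 100;0 0 0.3 0 0 0 100;0 0 0.3 0 0 0 100;-0.1 0 0.3 0 0 0 100;-0.3 0 0 0 0 0 100;-0.3 0 0 0 0 0 100;0 0 0 0 0 0 100"}}

```text
time_s: 27.32
eef_pos: [534.2, 11.2, 204.7]
ee_rot: [-0.002, 0.037, 0.999, 0.0]
force: [0.1, 0.2, -0.2]
grip_width: 1.001
grip_force: 0.0
```

```bash
python3 - <<'E'
from h import *
sc=capture('scene'); w,s=shot('wrist'); cv2.imwrite('pics/w10.png',w['pixels'])
print(s['eef_pos'],[ (b,toz(w,b['position'],105,s)[:2]) for b in boxes_of(w,'cap_mid')])
fs=boxes_of(sc,'clamp_foot'); fw=boxes_of(w,'clamp_foot'); tp=capture('top'); ft=boxes_of(tp,'clamp_foot'); print(fs,fw,ft)
# triangulate foot: old w1 pose + scene eyeballed
class D: pass
T=np.array(w['tool_from_camera']); f=foc(w)
s1=dict(ee_rot=[0,.038,.99928,0],eef_pos=[600,10.07,247.47])
def ray(p,uv,s=None):
    M,o=campose(p,s); d=M@np.array([(uv[0]-p['cx'])/foc(p),(uv[1]-p['cy'])/foc(p),1]); return o,d/np.linalg.norm(d)
def tri(*rs):
    A=sum(np.eye(3)-np.outer(d,d) for o,d in rs); b=sum((np.eye(3)-np.outer(d,d))@o for o,d in rs); return np.linalg.solve(A,b)
r1=ray(w,(415,252),s1); r2=ray(sc,(316,163)); X=tri(r1,r2); print('foot',X.round(), proj(w,X,s1),proj(sc,X))
E
```

```text
[536.65202037  10.75608711 205.20681404] [({'position': [266.9, 274.6], 'confidence': 0.55}, array([601.32341288,  10.15871633])), ({'position': [105.3, 285.3], 'confidence': 0.39}, array([ 601.42190486, -128.66423065]))]
[{'position': [312.5, 217.1], 'confidence': 0.34}] [{'position': [435.8, 381.1], 'confidence': 0.58}] [{'position': [202.0, 156.9], 'confidence': 0.56}]
foot [622. 105. 204.] [417.49948273 254.1650469 ] [315.5433031  163.37483945]
```

View pics/w10.png

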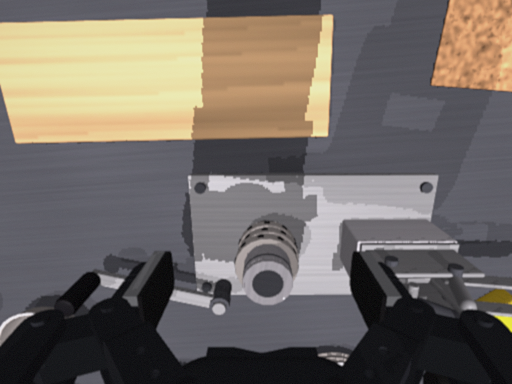

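The cap sits on the stack at (267,283). Now I'll go around to the clamp handle, turning the tool 90°.

Request:
{"name": "drive_tool", "arguments": {"commands": "0 0.2 0.2 0 0 -0.142 60;0 0.2 0.2 0 0 -0.142 60;0 0.2 0 0 0 -0.142 60;0 0.2 0 0 0 -0.142 60;0 0.2 0 0 0 -0.142 60;0 0.2 0 0 0 -0.142 60;0 0.2 0 0 0 -0.142 60;0 0.2 0 0 0 -0.142 60;0 0.2 0 0 0 -0.142 60;0 0.2 0 0 0 -0.142 60;0 0.2 0 0 0 -0.142 60;0.1 0.2 0 0 0 -0.142 60;0.2 0.2 0 0 0 -0.142 60;0.2 0.15 0 0 0 -0.142 60;0.2 0 0 0 0 0 60;0.21 0 0 0 0 0 60;0 0 0 0 0 0 60;0 0 0 0 0 0 60"}}

```text
time_s: 29.17
eef_pos: [630.0, 285.4, 243.4]
ee_rot: [-0.0, 0.73, 0.684, -0.001]
force: [0.1, 0.3, -0.1]
grip_width: 0.598
grip_force: 0.0
```

```bash
python3 - <<'E'
from h import *
w,s=shot('wrist'); cv2.imwrite('pics/w11.png',w['pixels']); M=rot(s['ee_rot']); print(s['eef_pos'],s['joints'].round(2),np.degrees(np.arctan2(M[1,1],M[0,1])))
hsv=cv2.cvtColor(w['pixels'],cv2.COLOR_BGR2HSV).astype(int); m=((hsv[...,0]<6)|(hsv[...,0]>174))&(hsv[...,1]>150)&(hsv[...,2]>60)
m=m.astype(np.uint8); n,l,st,c=cv2.connectedComponentsWithStats(m); i=1+np.argmax(st[1:,4]); print(st[i],c[i],toz(w,c[i],140,s))
ys,xs=np.nonzero(l==i); vx,vy,x0,y0=cv2.fitLine(np.float32(np.c_[xs,ys]),cv2.DIST_L2,0,.01,.01).ravel(); print(vx,vy)
t=(xs-x0)*vx+(ys-y0)*vy
for q in (t.min(),t.max()): print(toz(w,(x0+q*vx,y0+q*vy),140,s))
print('proj expected grip',proj(w,(627.9,285.8,132.6),s), boxes_of(w,'handle_grip'))
E
```

```text
[629.99930119 285.4376402  243.39456422] [0.26 0.71 0.89 0.   1.54 0.32] -3.7094463747721305
[ 251  162   29   99 2471] [264.7300688  211.16106839] [631.41127977 276.2528214  140.        ]
0.010198253 -0.999948
[628.26618323 232.31573737 140.        ]
[634.26333021 316.09597373 140.        ]
proj expected grip [259.62569079 197.25975384] [{'position': [267.1, 231.8], 'confidence': 0.79}]
```

Request:
{"name": "drive_tool", "arguments": {"commands": "0.015 0 -0.2 0 0 0 60;0 0 -0.25 0 0 0 60;0 0 -0.25 0 0 0 60;0 0 -0.25 0 0 0 60;0 0 -0.1 0 0 0 60;0 0 -0.07 0 0 0 60;0 0 0 0 0 0 10;0 0 0 0 0 0 0;0 0 0 0 0 0 0;0 0 0 0 0 0 0;0 0 0 0 0 0 0;0 0 0 0 0 0 0", "force": 30}}

```text
time_s: 30.27
eef_pos: [632.5, 285.6, 134.9]
ee_rot: [0.001, 0.73, 0.684, 0.003]
force: [5.9, 0.6, -1.1]
grip_width: 0.241
grip_force: 30.7
```

Request:
{"name": "drive_tool", "arguments": {"commands": "-0.001 -0.017 0.086 0 0 0 0;-0.002 -0.023 0.084 0 0 0 0;-0.002 -0.028 0.083 0 0 0 0;-0.002 -0.034 0.08 0 0 0 0;-0.003 -0.04 0.078 0 0 0 0;-0.003 -0.045 0.075 0 0 0 0;-0.003 -0.05 0.072 0 0 0 0;-0.004 -0.055 0.068 0 0 0 0;-0.004 -0.06 0.064 0 0 0 0;0 0 0 0 0 0 0"}}

```text
time_s: 31.1
eef_pos: [629.9, 248.6, 204.0]
ee_rot: [0.002, 0.73, 0.683, 0.002]
force: [6.2, -3.5, -2.6]
grip_width: 0.245
grip_force: 30.4
```

Request:
{"name": "drive_tool", "arguments": {"commands": "-0.004 -0.064 0.06 0 0 0 0;-0.005 -0.068 0.055 0 0 0 0;-0.005 -0.072 0.05 0 0 0 0;-0.005 -0.075 0.045 0 0 0 0;-0.005 -0.078 0.04 0 0 0 0;-0.006 -0.08 0.034 0 0 0 0;-0.006 -0.083 0.028 0 0 0 0;-0.006 -0.084 0.023 0 0 0 0;-0.006 -0.086 0.017 0 0 0 0;-0.006 -0.087 0.01 0 0 0 0;-0.006 -0.087 0.004 0 0 0 0;0 0 0 0 0 0 0"}}

```text
time_s: 32.1
eef_pos: [623.8, 163.3, 240.4]
ee_rot: [0.001, 0.73, 0.684, 0.003]
force: [6.4, 0.1, -1.1]
grip_width: 0.207
grip_force: 28.1
```

Request:
{"name": "drive_tool", "arguments": {"commands": "-0.004 -0.05 0 0 0 0 0;-0.003 -0.04 0 0 0 0 0;0 0 0 0 0 0 0;0 0 0 0 0 0 0"}}

```text
time_s: 32.43
eef_pos: [622.0, 154.7, 239.5]
ee_rot: [0.001, 0.73, 0.684, 0.0]
force: [0.9, -1.3, 0.4]
grip_width: 0.001
grip_force: 0.5
```

```bash
python3 - <<'E'
from h import *
sc=capture('scene'); cv2.imwrite('pics/s2.png',cv2.resize(sc['pixels'][130:290,230:400],None,fx=3.5,fy=3.5))
E
```

```text
(no output)
```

View pics/s2.png

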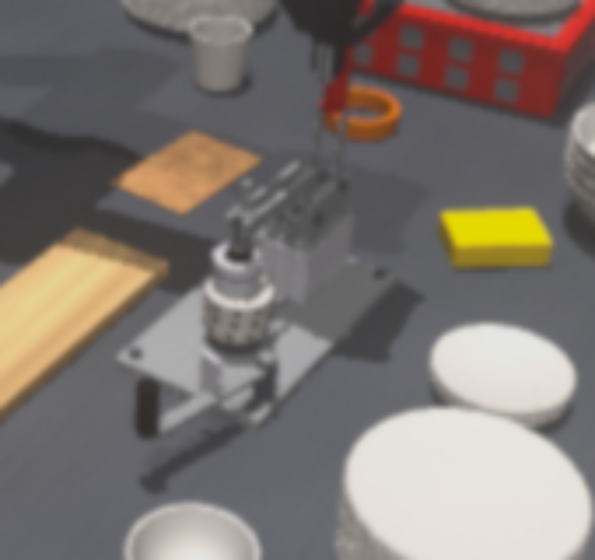

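The fingers are shut and empty, so the handle slipped out near dead centre. The foot is over the cap, but the handle seems slightly behind the fingers. I'll locate the grip.

Request:
{"name": "drive_tool", "arguments": {"commands": "0 0 0.2 0 0 0 0;0 0 0.3 0 0 0 0;0 0 0.3 0 0 0 0;-0.3 0 0 0 0 0 0;-0.4 0 0 0 0 0 0;-0.4 0 0 0 0 0 0;0 0 0 0 0 0 0"}}

```text
time_s: 33.07
eef_pos: [505.3, 155.8, 317.8]
ee_rot: [-0.002, 0.729, 0.685, -0.002]
force: [0.6, -0.2, 0.3]
grip_width: -0.002
grip_force: 0.0
```

```bash
cat >> h.py <<'E'
def ray(p,uv,s=None):
    M,o=campose(p,s); d=M@np.array([(uv[0]-p['cx'])/foc(p),(uv[1]-p['cy'])/foc(p),1]); return o,d/np.linalg.norm(d)
def tri(*rs):
    A=sum(np.eye(3)-np.outer(d,d) for o,d in rs); b=sum((np.eye(3)-np.outer(d,d))@o for o,d in rs); return np.linalg.solve(A,b)
def redseg(p,roi):
    x0,y0,x1,y1=roi; hsv=cv2.cvtColor(p['pixels'],cv2.COLOR_BGR2HSV).astype(int)
    m=((hsv[...,0]<8)|(hsv[...,0]>172))&(hsv[...,1]>130)&(hsv[...,2]>50); k=np.zeros_like(m); k[y0:y1,x0:x1]=1
    n,l,st,c=cv2.connectedComponentsWithStats((m&k).astype(np.uint8)); i=1+np.argmax(st[1:,4]); return st[i],c[i],l==i
PIN=np.array([619.3,162.6,113])
E
python3 - <<'E'
from h import *
sc=capture('scene'); tp=capture('top'); cv2.imwrite('pics/s3.png',sc['pixels']); cv2.imwrite('pics/t3.png',tp['pixels'])
print(boxes_of(sc,'handle_grip'),boxes_of(tp,'handle_grip'))
a=redseg(sc,(290,100,345,200)); b=redseg(tp,(150,140,215,180)); print(a[:2],b[:2])
X=tri(ray(sc,a[1]),ray(tp,b[1])); print('grip',X,X-PIN,'phi',np.degrees(np.arctan2(X[2]-113,X[1]-162.6)))
for ph in (70,80,86,92):
    P=PIN+125*np.array([.07*np.cos(np.radians(ph)),np.cos(np.radians(ph)),np.sin(np.radians(ph))]); print(ph,proj(sc,P).round(1),proj(tp,P).round(1))
E
```

```text
[{'position': [323.4, 158.5], 'confidence': 0.65}] [{'position': [187.3, 156.1], 'confidence': 0.71}]
(array([322, 118,  23,  45, 503], dtype=int32), array([331.4473161 , 139.70178926])) (array([176, 153,  14,  11,  90], dtype=int32), array([182.41111111, 157.51111111]))
grip [629.19468437 173.33181754 258.45768422] [  9.89468437  10.73181754 145.45768422] phi 85.78038256523214
70 [329.3 143.8] [172.5 158.1]
80 [326.5 144.6] [178.7 158.2]
86 [324.6 145.6] [182.6 158.3]
92 [322.7 147. ] [186.7 158.5]
```

Request:
{"name": "drive_tool", "arguments": {"commands": "0 0.35 0 0 0 0 0;0 0.35 0 0 0 0 0;0 0.15 0 0 0 0 0;0.35 0 0 0 0 0 0;0.4 0 0 0 0 0 0;0.38 0 -0.2 0 0 0 0;0 0 -0.3 0 0 0 0;0 0 -0.28 0 0 0 0;0 -0.15 0 0 0 0 0;0 -0.15 0 0 0 0 0;0 -0.08 0 0 0 0 0;0 -0.05 0 0 0 0 0;0 0 0 0 0 0 0"}}

```text
time_s: 34.35
eef_pos: [624.4, 195.5, 243.3]
ee_rot: [0.001, 0.73, 0.683, 0.001]
force: [1.5, 0.1, -0.7]
grip_width: 0.004
grip_force: 0.0
```

Request:
{"name": "drive_tool", "arguments": {"commands": "0 -0.05 0 0 0 0 0;0 -0.05 0 0 0 0 0;0 -0.04 0 0 0 0 0;0 0 0 0 0 0 0;0 0 0 0 0 0 0"}}

```text
time_s: 34.77
eef_pos: [623.7, 182.7, 241.0]
ee_rot: [0.0, 0.73, 0.684, -0.0]
force: [0.2, 0.3, -0.1]
grip_width: 0.0
grip_force: 0.0
```

Request:
{"name": "drive_tool", "arguments": {"commands": "0 -0.03 0 0 0 0 0;0 -0.03 0 0 0 0 0;0 -0.03 0 0 0 0 0;0 0 0 0 0 0 0;0 0 0 0 0 0 0"}}

```text
time_s: 35.18
eef_pos: [623.5, 179.0, 241.0]
ee_rot: [-0.003, 0.728, 0.685, 0.004]
force: [3.1, 23.5, -0.5]
grip_width: 0.005
grip_force: 11.8
```

There is a firm stop at y=179 (23 N), which matches the handle upright on its stop. The clamp is locked. Next is the gauge knob.

Request:
{"name": "drive_tool", "arguments": {"commands": "0 0.3 0 0 0 0 0;0 0.1 0.3 0 0 0 40;0 0 0.35 0 0 0 60;-0.3 0 0 0 0 0 70;-0.4 0 0 0 0 0 70;-0.4 0 0 0 0 0.1 70;-0.2 -0.25 0 0 0 0.14 70;0 -0.35 0 0 0 0.14 70;0 -0.35 0 0 0 0.14 70;0 -0.35 0 0 0 0.14 70;0 -0.35 0 0 0 0.14 70;0 -0.35 -0.1 0 0 0.14 70;0 -0.35 -0.1 0 0 0.14 70;0 -0.35 -0.1 0 0 0.14 70;0.2 -0.35 -0.1 0 0 0.14 70;0.3 -0.35 -0.1 0 0 0.14 70;0.3 -0.3 -0.1 0 0 0.14 70;0.3 -0.15 -0.1 0 0 0.14 70;0.2 0 0 0 0 0.14 70;0 0 0 0 0 0.08 70"}}

```text
time_s: 36.85
eef_pos: [620.8, -166.7, 235.4]
ee_rot: [-0.001, 0.03, 1.0, 0.0]
force: [-0.0, 0.6, 0.3]
grip_width: 0.701
grip_force: 0.0
```

```bash
python3 - <<'E'
from h import *
w,s=shot('wrist'); cv2.imwrite('pics/w12.png',w['pixels']); M=rot(s['ee_rot']); print(s['eef_pos'],s['joints'].round(2),np.degrees(np.arctan2(M[1,1],M[0,1])))
print([(b,toz(w,b['position'],73,s)) for b in boxes_of(w,'gauge_knob')])
g=cv2.cvtColor(w['pixels'],cv2.COLOR_BGR2GRAY); m=(g<45).astype(np.uint8); m[290:]=0
n,l,st,c=cv2.connectedComponentsWithStats(m)
for i in range(1,n):
    if st[i,4]>150: print(st[i],c[i])
print(proj(w,(633,-178,98),s),proj(w,(633,-178,48),s))
E
```

```text
[ 620.82509221 -166.65380487  235.36612984] [-0.44  0.59  1.12  0.    1.44 -1.96] 86.59442361516179
[({'position': [309.7, 194.2], 'confidence': 0.85}, array([ 636.19999998, -119.93330147,   73.        ])), ({'position': [83.7, 226.9], 'confidence': 0.5}, array([ 657.34281809, -351.23691306,   73.        ]))]
[455 159  26  28 306] [464.79084967 170.15686275]
[241 175  21  31 510] [251.11176471 190.78039216]
[180 245  23  45 669] [192.877429   271.59790732]
[321 244  23  46 690] [329.99275362 271.42318841]
[143 254  37  36 388] [164.04381443 275.63917526]
[344 254  37  36 404] [359.00247525 275.12128713]
[250.10764803 202.73199357] [251.68653532 187.46944174]
```

Request:
{"name": "drive_tool", "arguments": {"commands": "0.09 -0.11 -0.2 0 0 0 70;0 0 -0.3 0 0 0 70;0 0 -0.3 0 0 0 70;0 0 -0.3 0 0 0 70;0 0 -0.22 0 0 0 70;0 0 -0.13 0 0 0 70;0 0 0 0 0 0 70;0 0 0 0 0 0 0;0 0 0 0 0 0 0;0 0 0 0 0 0 0;0 0 0 0 0 0 0;0 0 0 0 0 0 0;0 0 0 0 0 0 0", "force": 30}}

```text
time_s: 38.03
eef_pos: [628.6, -177.0, 94.4]
ee_rot: [0.001, 0.032, 0.999, -0.001]
force: [-0.4, -0.2, 7.0]
grip_width: 0.223
grip_force: 29.3
```

Request:
{"name": "drive_tool", "arguments": {"commands": "-0.092 0.03 0 0 0 0 0;-0.089 0.036 0 0 0 0 0;-0.087 0.042 0 0 0 0 0;-0.083 0.048 0 0 0 0 0;-0.08 0.054 0 0 0 0 0;-0.076 0.059 0 0 0 0 0;-0.072 0.064 0 0 0 0 0;-0.067 0.069 0 0 0 0 0;-0.062 0.074 0 0 0 0 0;-0.057 0.078 0 0 0 0 0;0 0 0 0 0 0 0"}}

```text
time_s: 38.95
eef_pos: [550.4, -121.8, 94.3]
ee_rot: [-0.0, 0.032, 0.999, -0.001]
force: [-7.8, -6.2, 8.6]
grip_width: 0.219
grip_force: 30.0
```

Request:
{"name": "drive_tool", "arguments": {"commands": "-0.066 0.07 0 0 0 0 0;-0.06 0.073 0 0 0 0 0;-0.039 0.088 0 0 0 0 0;-0.033 0.091 0 0 0 0 0;-0.026 0.093 0 0 0 0 0;-0.02 0.094 0 0 0 0 0;-0.013 0.095 0 0 0 0 0;-0.007 0.096 0 0 0 0 0;0 0.05 0 0 0 0 0;0 0 0 0 0 0 0"}}

```text
time_s: 39.78
eef_pos: [524.2, -45.7, 93.7]
ee_rot: [-0.001, 0.032, 0.999, -0.0]
force: [-9.0, -1.2, 11.8]
grip_width: 0.224
grip_force: 30.1
```

Request:
{"name": "drive_tool", "arguments": {"commands": "-0.02 0.04 0 0 0 0 0;0 0.04 0 0 0 0 0;0.003 0.04 0 0 0 0 0;0.003 0.03 0 0 0 0 0;0 0 0 0 0 0 0;0 0 0 0 0 0 0"}}

```text
time_s: 40.28
eef_pos: [523.7, -34.7, 93.7]
ee_rot: [0.0, 0.032, 0.999, -0.003]
force: [-8.2, -23.7, 8.8]
grip_width: 0.22
grip_force: 29.4
```

Request:
{"name": "drive_tool", "arguments": {"commands": "0 -0.06 0 0 0 0 0;0 -0.08 0 0 0 0 0;0.007 -0.096 0 0 0 0 0;0.013 -0.095 0 0 0 0 0;0.02 -0.094 0 0 0 0 0;0.026 -0.093 0 0 0 0 0;0.033 -0.091 0 0 0 0 0;0.039 -0.088 0 0 0 0 0;0.045 -0.085 0 0 0 0 0;0.053 -0.082 0 0 0 0 0;0 0 0 0 0 0 0"}}

```text
time_s: 41.2
eef_pos: [549.3, -118.2, 93.5]
ee_rot: [0.002, 0.033, 0.999, -0.0]
force: [6.8, 3.7, 4.8]
grip_width: 0.217
grip_force: 34.2
```

Request:
{"name": "drive_tool", "arguments": {"commands": "0.057 -0.078 0 0 0 0 0;0.062 -0.074 0 0 0 0 0;0.067 -0.069 0 0 0 0 0;0.072 -0.064 0 0 0 0 0;0.076 -0.059 0 0 0 0 0;0.08 -0.054 0 0 0 0 0;0.083 -0.048 0 0 0 0 0;0.087 -0.042 0 0 0 0 0;0.089 -0.036 0 0 0 0 0;0.092 -0.03 0 0 0 0 0;0 0 0 0 0 0 0"}}

```text
time_s: 42.12
eef_pos: [624.8, -175.0, 93.5]
ee_rot: [0.001, 0.032, 0.999, -0.002]
force: [-1.7, -7.1, 6.8]
grip_width: 0.222
grip_force: 34.5
```

Push gently further to the parked stop.

Request:
{"name": "drive_tool", "arguments": {"commands": "0.04 -0.01 0 0 0 0 0;0.04 -0.01 0 0 0 0 0;0.03 -0.008 0 0 0 0 0;0 0 0 0 0 0 0;0 0 0 0 0 0 0"}}

```text
time_s: 42.53
eef_pos: [634.9, -178.1, 93.6]
ee_rot: [0.001, 0.032, 0.999, -0.002]
force: [-1.5, -9.9, 4.2]
grip_width: 0.219
grip_force: 34.3
```

Request:
{"name": "drive_tool", "arguments": {"commands": "0.04 -0.01 0 0 0 0 0;0.03 -0.01 0 0 0 0 0;0 0 0 0 0 0 0;0 0 0 0 0 0 0"}}

```text
time_s: 42.87
eef_pos: [641.4, -179.8, 93.5]
ee_rot: [-0.0, 0.033, 0.999, -0.002]
force: [-4.9, -8.8, 6.1]
grip_width: 0.219
grip_force: 34.5
```

Request:
{"name": "drive_tool", "arguments": {"commands": "0 0 0 0 0 0 60;0 0 0 0 0 0 60;0 0 0 0 0 0 60;0 0 0.3 0 0 0 60;0 0 0.35 0 0 0 60;-0.1 0.06 0.35 0 0 0 60;-0.1 0.06 0.4 0 0 0 60;0 0 0 0 0 0 70;0 0 0 0 0 0 70"}}

```text
time_s: 43.62
eef_pos: [622.2, -165.5, 235.1]
ee_rot: [0.002, 0.032, 0.999, -0.001]
force: [0.3, -0.3, -0.7]
grip_width: 0.694
grip_force: 0.0
```

```bash
python3 - <<'E'
from h import *
w,s=shot('wrist'); cv2.imwrite('pics/w13.png',w['pixels']); print(s['eef_pos'])
g=cv2.cvtColor(w['pixels'],cv2.COLOR_BGR2GRAY); m=(g<45).astype(np.uint8); m[290:]=0
n,l,st,c=cv2.connectedComponentsWithStats(m)
for i in range(1,n):
    if st[i,4]>300: print(st[i],c[i],toz(w,c[i],73,s)[:2])
w0=dict(w); s0=dict(ee_rot=[0,.03,.99955,0],eef_pos=[620.825,-166.654,235.366]); print('before',toz(w,(251.1,190.8),73,s0)[:2])
t=capture('top'); t0=cv2.imread('pics/top0.png')
for im in (t0,t['pixels']):
    g=cv2.cvtColor(im,cv2.COLOR_BGR2GRAY)[140:180,270:310]; m=(g<40).astype(np.uint8); n,l,st,c=cv2.connectedComponentsWithStats(m); print([(st[i,4],c[i].round(1)+[270,140]) for i in range(1,n) if st[i,4]>5])
E
```

```text
[ 622.17408134 -165.4889624   235.05239215]
[455 156  30  28 315] [465.04761905 167.15873016] [620.77039963  30.10453215]
[237 182  22  33 551] [248.14700544 198.64065336] [ 639.29030549 -180.42840096]
[180 245  23  45 672] [192.86160714 271.58482143] [ 718.14126699 -246.28073541]
[321 244  23  46 694] [329.98991354 271.35158501] [727.2734521  -98.87682929]
[143 254  37  36 390] [164.04358974 275.60769231] [ 721.09936109 -278.07020829]
[344 254  37  36 404] [359.04207921 275.18316832] [734.02666097 -67.49855068]
before [ 629.43815557 -177.76792157]
[(np.int32(16), array([286. , 160.9]))]
[(np.int32(71), array([280.6, 157.6])), (np.int32(6), array([272.5, 162.8]))]
```

The knob is back at its parked place, at or slightly beyond its starting position. Now back to the handle with the tool turned.

Request:
{"name": "drive_tool", "arguments": {"commands": "0 0 0.4 0 0 0 60;0 0 0.4 0 0 0 60;0 0.24 0.05 0 0 -0.142 60;0 0.24 0 0 0 -0.142 60;0 0.24 0 0 0 -0.142 60;0 0.24 0 0 0 -0.142 60;0 0.24 0 0 0 -0.142 60;0 0.24 0 0 0 -0.142 60;0 0.24 0 0 0 -0.142 60;0 0.24 0 0 0 -0.142 60;0 0.24 0 0 0 -0.142 60;0 0.24 0 0 0 -0.142 60;0 0.24 0 0 0 -0.142 60;0 0.24 0 0 0 -0.142 60;0 0.24 0 0 0 -0.142 60;0.04 0.12 0 0 0 -0.142 60;0 0 0 0 0 0 60;0 0 0 0 0 0 60"}}

```text
time_s: 45.22
eef_pos: [625.7, 158.3, 315.7]
ee_rot: [-0.001, 0.725, 0.689, -0.001]
force: [-0.0, 0.0, 0.4]
grip_width: 0.6
grip_force: 0.0
```

```bash
python3 - <<'E'
from h import *
w,s=shot('wrist'); cv2.imwrite('pics/w14.png',w['pixels']); M=rot(s['ee_rot']); print(s['eef_pos'],s['joints'].round(2),np.degrees(np.arctan2(M[1,1],M[0,1])))
a=redseg(w,(150,60,400,384)); print(a[:2]); st=a[0]
# top end of bar at z~269: nearest rows
print(boxes_of(w,'handle_grip'),proj(w,(626,158,238),s),proj(w,(626,157,269),s))
print('top end guess',toz(w,(st[0]+st[2]/2,st[1]+st[3]-11),269,s), 'col at top',toz(w,(a[1][0],a[1][1]),250,s))
E
```

```text
[625.68504595 158.26323753 315.69964061] [ 0.07  0.57  0.95 -0.    1.63  0.12] -2.9296440293745385
(array([ 243,  177,   32,   66, 1758], dtype=int32), array([259.00910125, 209.72866894]))
[{'position': [260.2, 205.8], 'confidence': 0.94}, {'position': [242.3, 242.2], 'confidence': 0.15}] [262.89858662 212.27158204] [263.05090914 231.72344375]
top end guess [623.49702124 156.93952882 269.        ] col at top [623.70734547 164.50926038 250.        ]
```

Request:
{"name": "drive_tool", "arguments": {"commands": "-0.015 0 -0.2 0 0 0 60;0 0 -0.25 0 0 0 60;0 0 -0.2 0 0 0 60;0 0 -0.11 0 0 0 60;0 0 0 0 0 0 60;0 0 0 0 0 0 0;0 0 0 0 0 0 0;0 0 0 0 0 0 0;0 0 0 0 0 0 0;0 0 0 0 0 0 0;0 0 0 0 0 0 0", "force": 50}}

```text
time_s: 46.23
eef_pos: [623.7, 158.0, 243.4]
ee_rot: [0.0, 0.726, 0.688, -0.0]
force: [-6.5, -2.8, 4.1]
grip_width: 0.245
grip_force: 49.1
```

Request:
{"name": "drive_tool", "arguments": {"commands": "-0.005 0.066 0 0 0 0 0;0.006 0.087 -0.004 0 0 0 0;0.006 0.087 -0.01 0 0 0 0;0.006 0.086 -0.017 0 0 0 0;0.006 0.084 -0.023 0 0 0 0;0.006 0.083 -0.028 0 0 0 0;0.006 0.08 -0.034 0 0 0 0;0.005 0.078 -0.04 0 0 0 0;0.005 0.075 -0.045 0 0 0 0;0.005 0.072 -0.05 0 0 0 0;0.005 0.068 -0.055 0 0 0 0;0.004 0.064 -0.06 0 0 0 0;0 0 0 0 0 0 0"}}

```text
time_s: 47.32
eef_pos: [630.3, 252.9, 205.7]
ee_rot: [0.001, 0.726, 0.688, 0.002]
force: [1.1, 1.7, 5.8]
grip_width: 0.246
grip_force: 51.5
```

Still held and past dead centre. Continuing to fully open.

Request:
{"name": "drive_tool", "arguments": {"commands": "0.004 0.06 -0.064 0 0 0 0;0.004 0.055 -0.068 0 0 0 0;0.003 0.05 -0.072 0 0 0 0;0.003 0.045 -0.075 0 0 0 0;0.003 0.04 -0.078 0 0 0 0;0.002 0.034 -0.08 0 0 0 0;0.002 0.028 -0.082 0 0 0 0;0.002 0.023 -0.084 0 0 0 0;0.001 0.017 -0.086 0 0 0 0;0 0.005 -0.04 0 0 0 0;0 0 -0.03 0 0 0 0;0 0 0 0 0 0 0;0 0 0 0 0 0 0"}}

```text
time_s: 48.4
eef_pos: [632.9, 289.2, 130.1]
ee_rot: [-0.0, 0.726, 0.688, 0.003]
force: [4.3, 8.4, 2.1]
grip_width: 0.244
grip_force: 53.0
```

Request:
{"name": "drive_tool", "arguments": {"commands": "0 0 -0.04 0 0 0 0;0 0 -0.03 0 0 0 0;0 0 0 0 0 0 0;0 0 0 0 0 0 0"}}

```text
time_s: 48.73
eef_pos: [632.9, 289.3, 123.0]
ee_rot: [-0.0, 0.726, 0.688, 0.003]
force: [4.2, 8.6, 0.6]
grip_width: 0.241
grip_force: 52.2
```

Request:
{"name": "drive_tool", "arguments": {"commands": "0 0 0 0 0 0 60;0 0 0 0 0 0 60;0 0 0 0 0 0 60;-0.03 -0.04 0.3 0 0 0 60;0 0 0.35 0 0 0 60;0 0 0.35 0 0 0 60;0 0 0.2 0 0 0 60;0 0 0 0 0 0 60;0 0 0 0 0 0 60"}}

```text
time_s: 49.48
eef_pos: [629.3, 282.8, 242.8]
ee_rot: [0.0, 0.726, 0.687, 0.001]
force: [0.4, -0.6, -1.1]
grip_width: 0.6
grip_force: 0.0
```

```bash
python3 - <<'E'
from h import *
w,s=shot('wrist'); cv2.imwrite('pics/w15.png',w['pixels']); print(s['eef_pos'])
for p,s_ in ((w,s),({**w,'pixels':cv2.imread('pics/w11.png')},dict(ee_rot=[0,.73,.684,-.001],eef_pos=[630,285.44,243.39]))):
    a=redseg(p,(150,60,400,330)); st=a[0]; u=st[0]+st[2]/2
    print(a[:2],'near end',toz(p,(u,st[1]+st[3]),130,s_)[:2],'far end',toz(p,(u,st[1]),130,s_)[:2])
    for ph in (0,5,9,14): 
        P=[PIN+r*np.array([.07*np.cos(np.radians(ph)),np.cos(np.radians(ph)),np.sin(np.radians(ph))]) for r in (72,156)]; print(ph,[proj(p,q,s_).round(1).tolist() for q in P])
sc=capture('scene'); 
for im in (cv2.imread('pics/scene0.png'),sc['pixels']): print(redseg({'pixels':im},(318,150,350,185))[:2])
tp=capture('top'); print(boxes_of(tp,'clamp_foot'),boxes_of(tp,'handle_grip'), boxes_of(sc,'handle_grip'))
for im in (cv2.imread('pics/top0.png'),tp['pixels']): print(redseg({'pixels':im},(140,145,180,175))[:2])
cv2.imwrite('pics/cmp.png',cv2.resize(np.hstack([cv2.imread('pics/scene0.png')[140:270,260:370],sc['pixels'][140:270,260:370]]),None,fx=3.4,fy=3.4))
E
```

```text
[629.2949802  282.83483308 242.76881959]
(array([ 250,  160,   30,  100, 2559], dtype=int32), array([264.8565846 , 209.41735053])) near end [628.87900461 224.4903642 ] far end [633.49556675 313.33041623]
0 [[259.3, 241.2], [260.5, 150.1]]
5 [[259.2, 244.6], [260.5, 153.6]]
9 [[259.2, 247.8], [260.4, 157.8]]
14 [[259.1, 252.4], [260.4, 164.9]]
(array([ 251,  162,   29,   99, 2500], dtype=int32), array([264.7592, 211.1512])) near end [629.0085562 225.4544092] far end [634.45105449 313.94191261]
0 [[259.7, 243.2], [259.9, 152.8]]
5 [[259.6, 246.6], [259.8, 156.5]]
9 [[259.6, 249.8], [259.7, 160.8]]
14 [[259.5, 254.5], [259.6, 168.1]]
(array([330, 156,  15,  15, 107], dtype=int32), array([337.05607477, 162.44859813]))
(array([330, 156,  14,  15,  97], dtype=int32), array([336.74226804, 162.57731959]))
[{'position': [198.4, 155.5], 'confidence': 0.46}] [{'position': [166.6, 159.4], 'confidence': 0.5}] [{'position': [330.0, 169.2], 'confidence': 0.81}]
(array([147, 156,  25,   8, 147], dtype=int32), array([158.65306122, 159.32653061]))
(array([155, 156,  16,   8, 103], dtype=int32), array([162.77669903, 159.68932039]))
```

View pics/cmp.png

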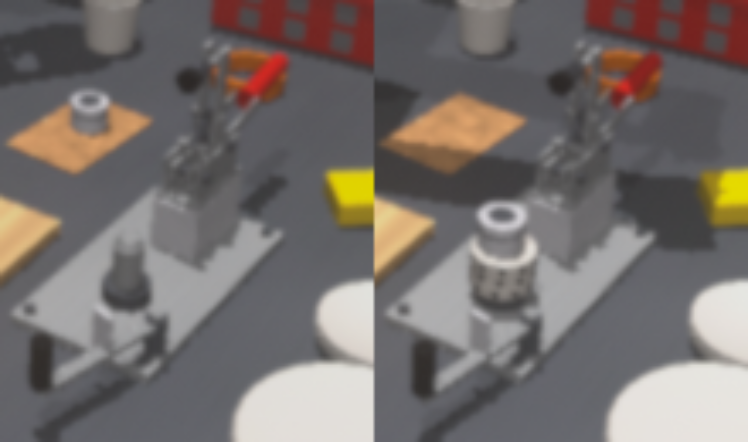

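The comparison shows the handle and arm fully open as at the start, the gauge parked, and the cap on the stack. Now unload, cap first.

Request:
{"name": "drive_tool", "arguments": {"commands": "-0.3 0 0 0 0 0 80;-0.4 0 0 0 0 0 80;-0.4 0 0 0 0 0.1 80;-0.39 -0.1 0 0 0 0.14 80;0 -0.22 0 0 0 0.14 80;0 -0.25 0 0 0 0.14 80;0 -0.25 0 0 0 0.14 80;0 -0.25 0 0 0 0.14 80;0 -0.25 0 0 0 0.14 80;0 -0.25 0 0 0 0.14 80;0 -0.25 0 0 0 0.14 80;0 -0.25 0 0 0 0.14 80;0 -0.25 0 0 0 0.14 80;0 -0.25 0 0 0 0.14 80;0.3 -0.15 0 0 0 0.14 80;0.3 0 0 0 0 0.14 80;0.3 0 0 0 0 0.12 80;0.2 0 0 0 0 0 80;0 0 0 0 0 0 80"}}

```text
time_s: 51.37
eef_pos: [592.3, 10.5, 240.6]
ee_rot: [-0.0, 0.012, 1.0, 0.0]
force: [-0.2, -0.1, -0.4]
grip_width: 0.8
grip_force: 0.0
```

```bash
python3 - <<'E'
from h import *
w,s=shot('wrist'); M=rot(s['ee_rot']); print(s['eef_pos'],s['joints'].round(2),np.degrees(np.arctan2(M[1,1],M[0,1])))
print([(b,toz(w,b['position'],100,s)) for b in boxes_of(w,'cap_mid')],proj(w,(608.5,11,105),s))
hsv=cv2.cvtColor(w['pixels'],cv2.COLOR_BGR2HSV); u,v=proj(w,(608.5,11,105),s).astype(int)
m=(hsv[...,2]<80).astype(np.uint8); n,l,st,c=cv2.connectedComponentsWithStats(m)
for i in range(1,n):
    if 100<st[i,4]<3000 and abs(c[i][0]-u)<40 and abs(c[i][1]-v)<40: print('dark',st[i],c[i],toz(w,c[i],105,s))
E
```

```text
[592.27376634  10.463289   240.62032004] [-0.18  0.47  1.29  0.    1.38 -1.73] 88.6504591551839
[] [262.83739462 206.73953808]
dark [249 195  27  26 558] [261.94265233 207.78494624] [609.49126792  10.1624909  105.        ]
dark [206 223  80  33 862] [242.60440835 241.29698376] [642.68141106  -8.87897328 105.        ]
```

Request:
{"name": "drive_tool", "arguments": {"commands": "0.16 0 -0.2 0 0 0 90;0 0 -0.3 0 0 0 90;0 0 -0.3 0 0 0 90;0 0 -0.3 0 0 0 90;0 0 -0.2 0 0 0 90;0 0 -0.14 0 0 0 90;0 0 0 0 0 0 90;0 0 0 0 0 0 0;0 0 0 0 0 0 0;0 0 0 0 0 0 0;0 0 0 0 0 0 0;0 0 0 0 0 0 0;0 0 0 0 0 0 0", "force": 45}}

```text
time_s: 52.55
eef_pos: [606.8, 10.7, 100.0]
ee_rot: [0.001, 0.012, 1.0, -0.0]
force: [-1.0, -0.4, 8.1]
grip_width: 0.498
grip_force: 46.0
```

Request:
{"name": "drive_tool", "arguments": {"commands": "0 0 0.1 0 0 0 0;0 0 0.2 0 0 0 0;0 0 0.3 0 0 0 0;0 0 0.3 0 0 0 0;-0.3 0 0 0 0 0 0;-0.3 0.1 0 0 0 0 0;-0.25 0.24 0 0 0 0 0;-0.2 0.3 0 0 0 0 0;-0.15 0.3 0 0 0 0 0;-0.15 0.3 0 0 0 0 0;-0.15 0.3 0 0 0 0 0;-0.15 0.3 0 0 0 0 0;-0.15 0.3 0 0 0 0 0;-0.06 0.3 0 0 0 0 0;0 0.24 0 0 0 0 0;0 0 -0.3 0 0 0 0;0 0 -0.4 0 0 0 0;0 0 -0.3 0 0 0 0;0 0 0 0 0 0 0;0 0 0 0 0 0 0"}}

```text
time_s: 54.22
eef_pos: [420.0, 278.8, 88.6]
ee_rot: [-0.001, 0.012, 1.0, -0.0]
force: [-0.5, 0.4, -0.8]
grip_width: 0.493
grip_force: 46.3
```

```bash
python3 - <<'E'
from h import *
w,s=shot('wrist'); print(s['eef_pos'],s['grip_width'],s['grip_force'])
m=(cv2.cvtColor(w['pixels'],cv2.COLOR_BGR2HSV)); a=((m[...,0]>3)&(m[...,0]<25)&(m[...,1]>60)&(m[...,2]>60)).astype(np.uint8); a[:, :120]=0; a[:,400:]=0
cs,_=cv2.findContours(a,cv2.RETR_EXTERNAL,cv2.CHAIN_APPROX_NONE); c=max(cs,key=cv2.contourArea)
print('mat x,y range',np.array([toz(w,q[0],3,s)[:2] for q in c[::3]]).min(0),np.array([toz(w,q[0],3,s)[:2] for q in c[::3]]).max(0))
E
```

```text
[420.01162391 278.77301944  88.56719616] 0.4932825055446838 46.312427558004856
mat x,y range [360.15807774 188.0012595 ] [464.53503112 349.63910918]
```

Request:
{"name": "drive_tool", "arguments": {"commands": "0 0 -0.2 0 0 0 0;0 0 -0.2 0 0 0 0;0 0 -0.1 0 0 0 0;0 0 -0.05 0 0 0 0;0 0 -0.02 0 0 0 0;0 0 0 0 0 0 0;0 0 0 0 0 0 0"}}

```text
time_s: 54.85
eef_pos: [420.7, 279.1, 32.2]
ee_rot: [0.001, 0.012, 1.0, 0.0]
force: [0.4, 0.1, -1.3]
grip_width: 0.504
grip_force: 46.3
```

Request:
{"name": "drive_tool", "arguments": {"commands": "0 0 -0.015 0 0 0 0;0 0 -0.015 0 0 0 0;0 0 0 0 0 0 0;0 0 0 0 0 0 0"}}

```text
time_s: 55.18
eef_pos: [420.9, 279.1, 30.9]
ee_rot: [0.001, 0.012, 1.0, 0.0]
force: [-8.9, -3.8, 27.2]
grip_width: 0.497
grip_force: 48.9
```

Request:
{"name": "drive_tool", "arguments": {"commands": "0 0 0.01 0 0 0 0;0 0 0 0 0 0 60;0 0 0 0 0 0 85;0 0 0 0 0 0 90;0 0 0.3 0 0 0 90;0 0 0.4 0 0 0 90;0 0 0.4 0 0 0 90;0 -0.3 0.3 0 0 0 90;0.08 -0.3 0 0 0 0 90;0.15 -0.3 0 0 0 0 90;0.15 -0.3 0 0 0 0 90;0.15 -0.3 0 0 0 0 90;0.15 -0.3 0 0 0 0 90;0.2 -0.3 0 0 0 0 90;0.2 -0.3 0 0 0 0 90;0.25 -0.22 0 0 0 0 90;0.3 -0.07 0 0 0 0 90;0.25 0 0 0 0 0 90;0 0 0 0 0 0 90;0 0 0 0 0 0 90"}}

```text
time_s: 56.85
eef_pos: [608.3, 10.2, 167.6]
ee_rot: [-0.001, 0.012, 1.0, 0.0]
force: [-1.1, -0.6, -1.0]
grip_width: 0.903
grip_force: 0.0
```

```bash
python3 - <<'E'
from h import *
w,s=shot('wrist'); print(s['eef_pos'])
print(proj(w,(609,10.5,72),s),proj(w,(609,10.5,82),s),[(b,toz(w,b['position'],60,s)[:2]) for b in boxes_of(w,'ring1_mid')])
for r in white_rings(w,s,72,amin=800,th=110): 
    if 40<r[3]<80: print(r)
t=capture('top'); print([(b['position'],b['confidence'],toz(t,b['position'],19)[:2]) for b in boxes_of(t,'cap_mid')])
print([r for r in white_rings(t,z=36,th=140) if 35<r[3]<70])
E
```

```text
[608.30048698  10.20752723 167.59368871]
[262.34755799 205.47632673] [262.39874478 210.01318081] [({'position': [267.7, 172.4], 'confidence': 0.85}, array([585.87299404,  15.27973741]))]
[([201.7, 165.7], 0.65, array([622.43990216, 138.04701048]))]
[(163.4, 218.8, [425.8, 279.0], np.float64(41.7), np.True_), (338.9, 147.9, [678.2, -376.7], np.float64(45.2), np.True_), (329.3, 119.4, [786.6, -344.0], np.float64(42.5), np.False_)]
```

```bash
python3 - <<'E'
from h import *
w,s=shot('wrist'); im=w['pixels']; cv2.imwrite('pics/w16.png',im)
hsv=cv2.cvtColor(im,cv2.COLOR_BGR2HSV); g=im.mean(2)[120:270:6,200:330:4]
for r,row in zip(range(120,270,6),g): print(r,''.join(f'{int(x)//26}' for x in row))
print([(b['position'],b['confidence']) for b in boxes_of(w,'ring1_mid')],[(b['position'],b['confidence']) for b in boxes_of(w,'seat')])
sc=capture('scene'); print([(b['position'],b['confidence']) for b in boxes_of(sc,'ring1_mid')],[proj(sc,(609,10.5,z)).round() for z in (30,72,105)])
E
```

```text
120 555555555555555555555555555555888
126 555555555555555555555555555555688
132 555565555555555555555555555555688
138 665555555555555555555555555555888
144 555555555555555555555555555555888
150 555565666656665555555555555558887
156 555555555555555555555555555558887
162 555555555555554214444444555558877
168 555555555543643333454344444447777
174 567555555414435444335234444477777
180 588888875367777777776353444477777
186 588888856667777777755555244477777
192 677888799999953334555555444577777
198 555555998553233555559999844777777
204 555555775542333433454999944555777
210 555555775553344444333666945555777
216 555555776535344444433555555555877
222 555555677763434444235555555555888
228 555555577777433334477777555558888
234 555544557777777777777765555588888
240 211124445577777777777555555888888
246 111114445555566766555555555888888
252 111134445555555555555555555888888
258 222122222222233333444444558888888
264 552222222222222222222222344444444
[([270.3, 168.3], 0.94), ([333.9, 199.1], 0.23)] [([334.5, 197.9], 0.92)]
[([277.0, 181.6], 0.35)] [array([295., 222.]), array([296., 211.]), array([297., 203.])]
```

Request:
{"name": "drive_tool", "arguments": {"commands": "0.03 0.005 -0.2 0 0 0 100;0 0 -0.25 0 0 0 100;0 0 -0.25 0 0 0 100;0 0 -0.15 0 0 0 100;0 0 -0.09 0 0 0 100;0 0 0 0 0 0 100;0 0 0 0 0 0 0;0 0 0 0 0 0 0;0 0 0 0 0 0 0;0 0 0 0 0 0 0;0 0 0 0 0 0 0;0 0 0 0 0 0 0"}}

```text
time_s: 58.3
eef_pos: [612.1, 10.7, 76.8]
ee_rot: [0.002, 0.012, 1.0, -0.0]
force: [-1.9, 0.6, 6.0]
grip_width: 0.694
grip_force: 47.8
```

Request:
{"name": "drive_tool", "arguments": {"commands": "0 0 0.1 0 0 0 0;0 0 0.2 0 0 0 0;0 0 0.3 0 0 0 0;0 0 0.25 0 0 0 0;-0.2 -0.2 0 0 0 0 0;-0.26 -0.26 0 0 0 0 0;-0.26 -0.26 0 0 0 0 0;-0.26 -0.26 0 0 0 0 0;-0.26 -0.26 0 0 0 0 0;-0.26 -0.26 0 0 0 0 0;-0.2 -0.2 0 0 0 0 0;-0.08 -0.11 0 0 0 0 0;0 0 -0.3 0 0 0 0;0 0 -0.35 0 0 0 0;0 0 -0.35 0 0 0 0;0 0 -0.15 0 0 0 0;0 0 0 0 0 0 0;0 0 0 0 0 0 0"}}

```text
time_s: 59.8
eef_pos: [433.5, -170.4, 45.4]
ee_rot: [0.0, 0.012, 1.0, -0.0]
force: [-0.4, 0.6, -0.3]
grip_width: 0.693
grip_force: 48.9
```

Request:
{"name": "drive_tool", "arguments": {"commands": "0 0 -0.05 0 0 0 0;0 0 -0.025 0 0 0 0;0 0 -0.015 0 0 0 0;0 0 0 0 0 0 0;0 0 0 0 0 0 0"}}

```text
time_s: 60.22
eef_pos: [433.6, -170.5, 36.8]
ee_rot: [0.001, 0.012, 1.0, -0.001]
force: [-1.2, 1.0, 8.3]
grip_width: 0.692
grip_force: 49.7
```

Request:
{"name": "drive_tool", "arguments": {"commands": "0 0 0 0 0 0 80;0 0 0 0 0 0 100;0 0 0 0 0 0 100;0 0 0.3 0 0 0 100;0 0 0.4 0 0 0 100;0 0 0.4 0 0 0 100;0.2 0.2 0.1 0 0 0 100;0.26 0.26 0 0 0 0 100;0.26 0.26 0 0 0 0 100;0.26 0.26 0 0 0 0 100;0.26 0.26 0 0 0 0 100;0.26 0.26 0 0 0 0 100;0.2 0.2 0 0 0 0 100;0.08 0.11 0 0 0 0 100;0 0 0 0 0 0 100;0 0 0 0 0 0 100"}}

```text
time_s: 61.55
eef_pos: [610.9, 11.1, 155.1]
ee_rot: [-0.0, 0.011, 1.0, -0.0]
force: [-0.9, -0.9, -0.9]
grip_width: 1.002
grip_force: 0.0
```

```bash
python3 - <<'E'
from h import *
w,s=shot('wrist'); print(s['eef_pos']); im=w['pixels']; print('expect',proj(w,(609.5,10.5,58),s),proj(w,(609.5,10.5,82),s))
g=im.mean(2)[140:264:6,204:330:3]
for r,row in zip(range(140,264,6),g): print(r,''.join(f'{int(x)//26}' for x in row))
t=capture('top'); print([r for r in white_rings(t,z=32,th=140) if 35<r[3]<75])
E
```

```text
[610.88732193  11.1277635  155.09634825]
expect [261.12540485 202.253649  ] [261.11377848 213.4514656 ]
140 555555555555555555555555555555555555555688
146 555555555555555555555555555555555555555888
152 555555555555555555555555555555555555555887
158 555555555555555555444444444455555555558877
164 555555555555554445555444344444445555558777
170 555555555553664456776665343244444444477777
176 555555555533677777777777777543444444367777
182 888887774477777777777777777776344444477777
188 888888866555777642222234555555624444477777
194 888888879999872222332222235555553444777777
200 555555576555522444444453233988875445877777
206 555555575555423333343545535999995455644443
212 555555565555533344444443343555554555544444
218 555555556656743344444443335555765555554444
224 555555555777775244444432666666655555555544
230 555555555567777776455677777666555555555588
236 554444555555677777777777676555555555588888
242 111344445555555556666655555555555555888888
248 111144444555555555555555555555555554888888
254 111244445555555555555555555555555557888888
260 211233333444444445555555555555555557888888
[(163.4, 218.8, [425.7, 279.9], np.float64(41.8), np.True_), (285.0, 213.6, [437.0, -170.3], np.float64(59.3), np.True_), (338.9, 147.9, [678.9, -377.6], np.float64(45.3), np.True_), (329.3, 119.4, [787.5, -344.8], np.float64(42.6), np.False_)]
```

Request:
{"name": "drive_tool", "arguments": {"commands": "0 0 -0.2 0 0 0 100;0 0 -0.25 0 0 0 100;0 0 -0.25 0 0 0 100;0 0 -0.15 0 0 0 100;0 0 -0.1 0 0 0 100;0 0 0 0 0 0 100;0 0 0 0 0 0 0;0 0 0 0 0 0 0;0 0 0 0 0 0 0;0 0 0 0 0 0 0;0 0 0 0 0 0 0;0 0 0 0 0 0 0"}}

```text
time_s: 62.65
eef_pos: [611.9, 10.5, 62.7]
ee_rot: [0.002, 0.012, 1.0, -0.0]
force: [-1.8, -0.6, 5.7]
grip_width: 0.692
grip_force: 48.5
```

Request:
{"name": "drive_tool", "arguments": {"commands": "0 0 0.1 0 0 0 0;0 0 0.2 0 0 0 0;0 0 0.3 0 0 0 0;0 0 0.25 0 0 0 0;-0.2 -0.1 0 0 0 0 0;-0.3 -0.15 0 0 0 0 0;-0.3 -0.15 0 0 0 0 0;-0.3 -0.15 0 0 0 0 0;-0.3 -0.15 0 0 0 0 0;-0.23 -0.1 0 0 0 0 0;-0.1 -0.06 0 0 0 0 0;0 0 -0.3 0 0 0 0;0 0 -0.35 0 0 0 0;0 0 -0.25 0 0 0 0;0 0 -0.13 0 0 0 0;0 0 -0.05 0 0 0 0;0 0 0 0 0 0 0;0 0 0 0 0 0 0"}}

```text
time_s: 64.15
eef_pos: [439.1, -75.4, 38.4]
ee_rot: [0.001, 0.012, 1.0, -0.0]
force: [0.4, 0.0, 0.2]
grip_width: 0.693
grip_force: 48.6
```

Request:
{"name": "drive_tool", "arguments": {"commands": "0 0 -0.015 0 0 0 0;0 0 0 0 0 0 0;0 0 0 0 0 0 80;0 0 0 0 0 0 100;0 0 0 0 0 0 100;0 0 0.3 0 0 0 100;0 0 0.4 0 0 0 100;0 0 0.4 0 0 0 100;0.2 0.1 0.1 0 0 0 100;0.3 0.15 0 0 0 0 100;0.3 0.15 0 0 0 0 100;0.3 0.15 0 0 0 0 100;0.3 0.15 0 0 0 0 100;0.23 0.1 0 0 0 0 100;0.1 0.06 0 0 0 0 100;0 0 0 0 0 0 100;0 0 0 0 0 0 100"}}

```text
time_s: 65.57
eef_pos: [610.8, 11.0, 155.5]
ee_rot: [-0.001, 0.011, 1.0, -0.0]
force: [-0.6, -1.0, 0.1]
grip_width: 0.997
grip_force: 0.0
```

```bash
python3 - <<'E'
from h import *
w,s=shot('wrist'); print(s['eef_pos']); im=w['pixels']; print('expect',proj(w,(609.5,10.5,44),s),proj(w,(609.5,10.5,82),s))
g=im.mean(2)[140:264:6,204:330:3]
for r,row in zip(range(140,264,6),g): print(r,''.join(f'{int(x)//26}' for x in row))
t=capture('top'); print([r for r in white_rings(t,z=32,th=140) if 35<r[3]<75])
E
```

```text
[610.76323691  10.96602024 155.52313243]
expect [261.3222993  196.68332643] [261.34130044 213.41693592]
140 555555555555555555555555555555555555555688
146 555555555555555555555555555555555555555888
152 555555555555555555555555555555555555555887
158 555555555555555555444444444555555555558877
164 555555555555554344566543344444455555558777
170 555555555554577777777777775244444444477777
176 555555555567777777777777777763444444477777
182 888887774777666753222246655555444444577777
188 888888867756552222222222245555534444477777
194 888888879988722222332222236865554444677777
200 555555577765522444344453234999954455877777
206 555555547765523333343445537888854555644443
212 555555556777533344444443345555555555544444
218 555555555677753344444443347666555555554444
224 555555555556775234444432577655555555555544
230 555555555555556776455577655555555555555588
236 555444555555555555555555555555555555688888
242 111344444555555555555555555555555555888888
248 111134444555555555555555555555555554888888
254 111144445555555555555555555555555557888888
260 211233333444444445555555555555555558888888
[(163.4, 218.8, [425.7, 279.9], np.float64(41.8), np.True_), (285.0, 213.6, [437.0, -170.3], np.float64(59.3), np.True_), (259.3, 212.8, [441.6, -75.2], np.float64(58.8), np.True_), (338.9, 147.9, [678.9, -377.6], np.float64(45.3), np.True_), (329.3, 119.4, [787.5, -344.8], np.float64(42.6), np.False_)]
```

Request:
{"name": "drive_tool", "arguments": {"commands": "0 0 -0.25 0 0 0 100;0 0 -0.3 0 0 0 100;0 0 -0.25 0 0 0 100;0 0 -0.17 0 0 0 100;0 0 -0.11 0 0 0 100;0 0 0 0 0 0 100;0 0 0 0 0 0 0;0 0 0 0 0 0 0;0 0 0 0 0 0 0;0 0 0 0 0 0 0;0 0 0 0 0 0 0;0 0 0 0 0 0 0"}}

```text
time_s: 66.67
eef_pos: [612.0, 10.6, 50.0]
ee_rot: [0.002, 0.012, 1.0, -0.0]
force: [-0.9, -1.1, 7.0]
grip_width: 0.689
grip_force: 49.1
```

Request:
{"name": "drive_tool", "arguments": {"commands": "0 0 0.1 0 0 0 0;0 0 0.2 0 0 0 0;0 0 0.3 0 0 0 0;0 0 0.3 0 0 0 0;0 0 0.15 0 0 0 0;-0.2 0.01 0 0 0 0 0;-0.3 0.02 0 0 0 0 0;-0.3 0.02 0 0 0 0 0;-0.3 0.02 0 0 0 0 0;-0.3 0.02 0 0 0 0 0;-0.2 0 0 0 0 0 0;-0.08 0 0 0 0 0 0;0 0 -0.3 0 0 0 0;0 0 -0.35 0 0 0 0;0 0 -0.3 0 0 0 0;0 0 -0.1 0 0 0 0;0 0 0 0 0 0 0;0 0 0 0 0 0 0"}}

```text
time_s: 68.17
eef_pos: [443.9, 19.7, 48.6]
ee_rot: [0.0, 0.012, 1.0, -0.0]
force: [1.0, 0.3, -0.8]
grip_width: 0.69
grip_force: 49.2
```

Request:
{"name": "drive_tool", "arguments": {"commands": "0 0 -0.06 0 0 0 0;0 0 -0.03 0 0 0 0;0 0 -0.015 0 0 0 0;0 0 0 0 0 0 0;0 0 0 0 0 0 80;0 0 0 0 0 0 100;0 0 0 0 0 0 100;0 0 0.3 0 0 0 100;0 0 0.4 0 0 0 100;0 0 0.4 0 0 0 100;-0.2 0 0.3 0 0 0 100;-0.3 0 0.3 0 0 0 100;0 0 0 0 0 0 100;0 0 0 0 0 0 100"}}

```text
time_s: 69.33
eef_pos: [393.6, 19.8, 208.4]
ee_rot: [0.002, 0.012, 1.0, -0.0]
force: [-0.1, 0.2, -0.5]
grip_width: 0.995
grip_force: 0.0
```

```bash
python3 - <<'E'
from h import *
t=capture('top'); print([r for r in white_rings(t,z=32,th=140) if 35<r[3]<75])
t0=cv2.imread('pics/top0.png')
d=cv2.absdiff(t0,t['pixels']).max(2); m=(d>60).astype(np.uint8); n,l,st,c=cv2.connectedComponentsWithStats(m)
for i in range(1,n):
    if st[i,4]>25: print(st[i],c[i].round())
p={**t,'pixels':t0}
for k in ['eggcup','tape','cup','bowl','rule']: print(k,[b['position'] for b in boxes_of(t,k)[:2]])
print(sense()['time_s'])
E
```

```text
[(163.4, 218.8, [425.8, 279.8], np.float64(41.9), np.True_), (285.0, 213.6, [437.0, -170.3], np.float64(59.3), np.True_), (259.3, 212.7, [441.9, -75.5], np.float64(58.8), np.True_), (233.6, 211.5, [448.2, 19.7], np.float64(52.2), np.False_), (338.6, 148.2, [677.6, -376.3], np.float64(51.6), np.True_)]
[267 152  17   7  31] [276. 155.]
[267 157  22   7  45] [278. 160.]
[306 166  17  17 143] [314. 174.]
[342 184  17  16 147] [350. 192.]
[311 196  16  17 146] [319. 204.]
[ 191  198   77   88 2611] [228. 234.]
[276 205  18  17 129] [285. 213.]
[162 212  10  13  64] [167. 217.]
[156 214   6  12  34] [158. 220.]
[ 174  269   68   85 2623] [203. 313.]
[  16  270   91  114 4134] [ 66. 323.]
[244 299  22  12  56] [255. 304.]
[261 319  12  17  99] [267. 328.]
[235 323  28  25 180] [248. 333.]
[267 342   5  14  33] [270. 348.]
[ 148  349   62   35 1044] [183. 368.]
[131 350  18   6  29] [141. 352.]
[254 355  13  23  89] [261. 367.]
[203 363  36  21 307] [217. 377.]
[123 365  25  19 223] [138. 376.]
eggcup [[334.6, 149.9], [223.0, 164.4]]
tape [[104.9, 188.4], [169.5, 219.0]]
cup [[107.7, 241.0], [219.4, 164.5]]
bowl [[306.3, 138.5]]
rule [[326.5, 251.9]]
69.6333
```

```bash
python3 - <<'E'
from h import *
w,s=shot('wrist'); print([(b['position'],b['confidence'],toz(w,b['position'],25,s)[:2].round()) for b in boxes_of(w,'ring1_mid')])
for r in white_rings(w,s,32,amin=600,th=105): 
    if 40<r[3]<80: print(r)
sc=capture('scene'); print([(b['position'],b['confidence'],toz(sc,b['position'],25)[:2].round()) for b in boxes_of(sc,'ring1_mid')],[(b['position'],b['confidence'],toz(sc,b['position'],19)[:2].round()) for b in boxes_of(sc,'cap_mid')])
E
```

```text
[([167.0, 232.5], 0.58, array([453., -85.])), ([75.9, 220.9], 0.18, array([ 437., -182.]))]
(262.4, 223.6, [442.4, 19.5], np.float64(59.9), np.True_)
(172.7, 222.3, [438.6, -75.5], np.float64(61.5), np.True_)
(83.8, 220.2, [433.9, -169.1], np.float64(64.0), np.True_)
[([238.9, 221.1], 0.59, array([449., -77.])), ([285.7, 172.6], 0.19, array([427., 278.]))] [([286.0, 171.7], 0.49, array([420., 294.]))]
```

All three rings lie flat on the board at about (442,19), (439,−75) and (434,−169), and the cap stands on the mat. Handing in.

```bash
python3 -c "
from rig import *; print(finish_job())"
```

```text
the job is handed in; nothing more can be done
None
```

I checked and unloaded all three rings and handed the job in after about 70 s of robot time: the rings lie flat and apart on the board, the cap stands closed end up on the mat, and the clamp is fully open. One doubt: I felt no firm stop at the gauge's parked end, and its knob sits about 10 mm past where it started.

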